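# Re-dress the toy museum's display table

### The job

Put all the loose antique toys (racing car, cannon and runners, those that are there) into the open drawer of the low cabinet and shut the drawer; push the tram on its wooden base along the table, without lifting it, until it stands squarely inside the white tape outline; and slide every white caption panel into a channel of the caption tray until it is fully home against the stop. Leave the dolls, drum, jar, brush and tin box where they are.

Things in the scene. Friction and masses are not known exactly. Their poses are not given: they have to be found in the camera images.
- cab_drawer0 (a joint): The only drawer of the low wooden cabinet: opening in m, 0 = shut, starts open by 0.14 to 0.17 and could go to 0.18. It slides towards the cabinet's front (the cabinet's -x, towards the robot) and stays where it is left; about 1 to 3 N moves it.
- cab_edge (a point): Middle of the front edge of the cabinet's top, 100 mm above the table; the part of the drawer on the -x side of it lies open to above. Axes are the cabinet's: its front faces its own -x, roughly the robot. The cabinet is fixed, of wood, 260 deep (x) x 270 wide (y) x 100 mm high.
- drawer_in (a point): On the drawer's inner floor (22 mm above the table), at the middle of the foot of its front wall's inner face; moves with the drawer. Axes as the cabinet's: the inside runs 215 mm in +x from here and 114 mm to either side in y. Side walls rise 56 mm above the floor, the front 66; under the cabinet's top there is 66 mm of height.
- cab_drawer0_handle (a point): Middle of the drawer's horizontal brass handle bar (11 mm thick, 120 mm long along y, 62 mm above the table), 35 mm in front of the drawer's front panel.
- tray: Fixed caption tray of pale wood, 128 (x) x 130 (y) x 22.5 mm high: two parallel channels without a floor (panels slide on the table), open towards its own -x (roughly the robot), with a stop at the +x end. The ends of the channel walls at the mouth are 4 mm pointed noses. Origin under the centre of the 128 x 130 mm outline, noses left out.
- slot0 (a point): Where a panel's centre is when fully home in the tray's right-hand (-y) channel, at table height. Axes as the tray's: mouth 60 mm from here in -x, stop 60 mm in +x. The channel is 53 mm wide; 8 mm lips overhang both its sides, undersides 16.5 mm above the table, leaving a 37 mm gap open to above.
- slot1 (a point): The same for the left-hand (+y) channel, which is just like it.
- tram: Toy tram fixed on a wooden base: base 120 (x) x 90 (y) x 25 mm, the tram 95 x 36 mm on top of it, 67 mm high in all, about 0.45 kg. Origin under the centre of the base. Slides when pushed at the base.
- outline: Outline of flat white tape on the table, a rectangle 160 (x) x 130 (y) mm inside the tape. Origin at its centre. Offers no resistance.
- car: Tin racing car, grey with dark wheels, 100 long (x), 38 wide over the wheels and 36 wide at its middle (y), 42 mm high, about 0.14 kg; origin under its centre on the ground. May be absent.
- cannon: Toy cannon, brass barrel on a wooden carriage with two wooden wheels 44 mm in diameter at its middle, 39 mm wide over the wheels (y, 43 mm at the small hubs to look at), 108 long (x) and 44 mm high, about 0.2 kg; origin on the ground between the wheels. May be absent.
- runners: Carved wooden toy: three crouching runners on a plain wooden base 95 (x) x 40 (y) x 18 mm, 45 mm high in all, about 0.15 kg; origin under the centre. May be absent.
- panel0: White caption panel, a stiff slab 120 (x) x 50 (y) x 14 mm lying flat, about 0.09 kg; origin at the centre of its underside. Either end may go in first, and either panel fits either channel.
- panel1: White caption panel, a stiff slab 120 (x) x 50 (y) x 14 mm lying flat, about 0.09 kg; origin at the centre of its underside. Either end may go in first, and either panel fits either channel.
- doll_left: Bystander: terracotta turned doll, 60 mm across, 130 tall, on the left, beside the cabinet; leave alone.
- doll_right: Bystander: pale wooden turned doll, 60 mm across, 130 tall, on the right; leave alone.
- drum: Bystander: red toy drum, 80 mm across, 60 tall, behind the tray; leave alone.
- jar: Bystander: jar, 56 mm across, 75 tall, behind, between tray and cabinet; leave alone.
- brush: Bystander: dusting brush lying down, 150 mm long, near left; leave alone.
- tinbox: Bystander: open green tin box, 120 x 160 x 50 mm, far right; leave alone.
Mind the look-alikes: they are no part of the job. Leave any blue, green or turquoise look-alike of the runners alone.

How it is judged:
At the end, for the whole second after the job is handed in: Each panel flat in a channel within 6 mm of fully home; each toy inside the drawer, which is open by less than 10 mm; the tram upright, its centre within 22 mm of the outline's along both outline axes and aligned within 0.3 rad; all at rest (((horizontal distance between panel0 and slot0 below 0.006 m and angle between the x axis of panel0 and the x axis of tray, either way round below 0.08 rad and height (world z) of panel0 below 0.006 m) or (horizontal distance between panel0 and slot1 below 0.006 m and angle between the x axis of panel0 and the x axis of tray, either way round below 0.08 rad and height (world z) of panel0 below 0.006 m)) and linear speed of each of panel0, panel1, tram below 0.02 m/s and ((horizontal distance between panel1 and slot0 below 0.006 m and angle between the x axis of panel1 and the x axis of tray, either way round below 0.08 rad and height (world z) of panel1 below 0.006 m) or (horizontal distance between panel1 and slot1 below 0.006 m and angle between the x axis of panel1 and the x axis of tray, either way round below 0.08 rad and height (world z) of panel1 below 0.006 m)) and x of car in the frame of drawer_in between 0 and 0.216 m and y of car in the frame of drawer_in between -0.114 and 0.114 m and z of car in the frame of drawer_in between -0.01 and 0.055 m and x of cannon in the frame of drawer_in between 0 and 0.216 m and y of cannon in the frame of drawer_in between -0.114 and 0.114 m and z of cannon in the frame of drawer_in between -0.01 and 0.055 m and x of runners in the frame of drawer_in between 0 and 0.216 m and y of runners in the frame of drawer_in between -0.114 and 0.114 m and z of runners in the frame of drawer_in between -0.01 and 0.055 m and value of joint cab_drawer0 below 0.01 m and x of tram in the frame of outline between -0.022 and 0.022 m and y of tram in the frame of outline between -0.022 and 0.022 m and angle between the x axis of tram and the x axis of outline, either way round below 0.3 rad and angle between tram's own z axis and vertical below 0.1 rad); the robot touches nothing.
It fails at once if a bystander (doll, drum, jar, brush, tin box) is moved more than 30 mm (distance of any of doll_left, doll_right, drum, jar, brush, tinbox from where it was at the start of the episode above 0.03 m).
It fails at once if the tram's base is lifted more than 15 mm off the table (height (world z) of tram above 0.015 m).
Of car, cannon, runners only 2 to 3 are there at a start; the rules pass over those that are not, and their reading is None.
At some moment in a run one of tram, car, cannon, runners may be knocked a few centimetres aside while the robot is not near it.
Once in a run the grip may slacken for a moment while it holds something.
It also fails if it takes over 210 s, if anything falls off the work surface, if the arm or the gripper's body presses on something with over 40 N, if the wrist force passes 120 N, or if a joint passes its speed limit or range.

### The arm

A 6-joint arm with a two-finger parallel gripper is mounted at the origin on the work surface. World frame = base frame: x ahead of the robot, y to its left, z up, the work surface at z = 0. Lengths are in m, angles in rad, forces in N, time in s.
With the tool pointing down it reaches from about 0.35 to 1 m from the base axis. Payload 7.1 kg.
Tool frame: the origin (TCP) lies midway between the tips of the shut fingers; the grasp point (between the pads) lies 19 mm behind it; x points along the fingers, y is the direction in which the jaws open and shut, and the axes are right-handed (so a half turn about x gives the same grasp; the last joint's range is limited). The gripper opens to 85 mm and grips with 20 to 120 N. Pads are 22 mm wide; open, the fingers measure 114 mm over their backs; the gripper's body (76 mm by 85 mm) begins 54 mm behind the grasp point. The pads swing forward as they close: fully open they stand 13 mm farther back than shut.
Start: joints at [1.2, 0.423, 1.63, -0, 1.089, -0.019], TCP at [0.215, 0.587, 0.231] pointing down, gripper open.
Joint ranges: [-3, 3], [-0.9, 2.11], [0.09, 2.58], [-1.31, 4.45], [0.11, 2.69], [-2.54, 2.54]. Speed limits (rad/s): [2.39, 2.39, 3.01, 3.14, 3.14, 3.14].

### API

Orientations are given as a rotation vector (axis times angle).
In Python, from bench import robot gives the robot as it stands.
- The arm moves only by the tool drive_tool, never from a script. Its argument "steps" is a list that holds one entry, the list of rows, each a list of 5 numbers: the opening, from 0 (shut) to 1 (fully open), then the shift along the tool's x, y, z in units of 0.2 m (1.0 is 0.2 m), then the turn about the tool's x in units of pi rad (1.0 is pi rad). A call has 1 to 10 rows; each row shifts and turns the pose as measured when the row begins, along the tool's axes as they then stand; what a row does not reach is not made up. A row lasts 1/12 s, in which the tool goes at most 41.7 mm and 7.16 degrees, less where a joint would pass 70% of its speed; a pose out of reach is approached as far as the arm can. A call with a number of a shift or a turn outside -1 to 1 is refused whole. A call with a gripper value outside its range is refused whole. The fingers move at their own pace and stop on an object; "grip_force" is the grip in N (left out, the last holds). Time passes only in rows, so rows that do not move let the fingers close. It gives the time, the measured TCP pose, the force and the opening at its end, in the units of the state.
- robot.state(): the state, without advancing time (a new reading comes with each control period).
- robot.snapshot(name): name is "scene" or "top" or "wrist"; returns the picture (400x640x3 uint8, red, green, blue); there is no depth.
- robot.camera_params(name): a dict with "fovy" (degrees; the focal length in pixels is half the picture's height over the tangent of half this angle, whatever the lens; pixels are square), "cx", "cy" (the principal point, pixels), "rvec" (rotation vector, rad) and "tvec" (3), from world to camera coordinates, as OpenCV has them. Camera axes: x right, y down, z forward; pixel columns grow to the right and rows downward; lengths in m; the calibration is good to about 2 mm. A picture is of the moment at which its call begins: read the wrist's pose just before it. camera_params takes no time and is no camera call; for the wrist camera it gives the pose at the moment of the call.
- robot.sign_off(): hands the job in, once; it reports no verdict.
Trained networks look in the newest picture that a camera, given by its name, has taken for a name from the list of things; names that differ only in an ending like _2 or _b are one class to them, and where a whole thing is asked for, a point or a joint stands for the part that bears it (a point fixed in the world has none). Each returns a list of dicts, best first, with "conf" (0 to 1); they miss things now and then, are a little off and sometimes report something else, mostly with a low value. They report only what shows in the picture. A call takes as long as a camera call. They do not tell look-alikes from the thing itself.
- robot.silhouettes(thing, camera): "pixels" (400x640 bool, what is visible of it) and "bbox" ([left, top, right, bottom] in pixels, round what is visible of it).
The state is a dict: "time": time; "joint_positions": joint angles; "joint_velocities": joint speeds; "joint_torque": joint torques, N m; "tcp_pos": TCP position; "eef_rot": TCP orientation; "ft_force": force on the tool from outside, world axes, zero at the start; "wrist_torque": the same for the moment, N m; "finger_gap": finger opening in m.
Only numpy, scipy, OpenCV 4.12 (cv2) and the standard library are available. Lean on these libraries where they do the work, as an engineer would, in place of code of your own. Each camera call takes 0.05 s, during which the arm holds its last target.

## Working session

There is one attempt and no reset: what is moved stays moved. The work goes in short steps, Python scripts to look and compute and a tool call to move; the robot and the scene stay as the last step left them, time stands still between calls to the robot, and variables do not carry over. Pictures are saved under pics/ and viewed, and the job is handed in when it is done.

Besides the shell and the picture viewer there is one more tool, called after ">>>" as name(argument=value, ...), one argument or row to a line, values as JSON. drive_tool: Moves the arm, as the interface text tells. Shifts and turns lie within -1 to 1; 1 stands for 0.2 m of shift or pi rad of turn. Its arguments: {"type":"object","properties":{"steps":{"type":"array"},"grip_force":{"type":"number"}},"required":["steps"]}

```bash
ls; mkdir -p pics; python3 - <<'E'
from bench import robot
import cv2
s=robot.state();print({k:(v if not hasattr(v,'round') else v) for k,v in s.items()})
for n in ("scene","top","wrist"):
    im=robot.snapshot(n);cv2.imwrite(f"pics/{n}0.png",im[:,:,::-1]);print(n,robot.camera_params(n))
E
```

```text
pics
{'time': 0.0, 'joint_positions': array([ 1.20000378e+00,  4.23864228e-01,  1.63071219e+00, -4.10138643e-05,
        1.08862073e+00, -1.89956733e-02]), 'joint_velocities': array([ 0.00062098,  0.00059305, -0.00101301,  0.00116056, -0.00054217,
       -0.001293  ]), 'joint_torque': array([-2.17115085e-03, -5.57383454e+01, -2.81739378e+01, -3.63774870e-04,
        7.36813119e-03,  4.93517632e-06]), 'tcp_pos': array([0.21514352, 0.58619856, 0.23052238]), 'eef_rot': array([ 0.27479119,  1.55338967, -0.27728547]), 'ft_force': array([-0.25297804,  0.54117119, -0.13175872]), 'wrist_torque': array([-0.04404619,  0.00119395,  0.02433214]), 'finger_gap': 0.08518489119445397}
scene {'fovy': 44.62609726962313, 'cx': 319.00675348056615, 'cy': 198.47003578550996, 'rvec': array([ 2.06688555,  1.56705995, -0.48581625]), 'tvec': array([-0.1487201 , -0.36364268,  2.16193421])}
top {'fovy': 56.921461686104855, 'cx': 319.17546414468575, 'cy': 202.18242989512447, 'rvec': array([ 2.2045273 , -1.99787369,  0.20907266]), 'tvec': array([-0.04150459,  0.55624425,  1.07351133])}
wrist {'fovy': 66.33771686315012, 'cx': 322.35130311101284, 'cy': 196.6169562242537, 'rvec': array([-2.39134323, -1.66995804, -0.22012757]), 'tvec': array([-0.6245305 , -0.03324205,  0.37812651])}
```

View pics/scene0.png

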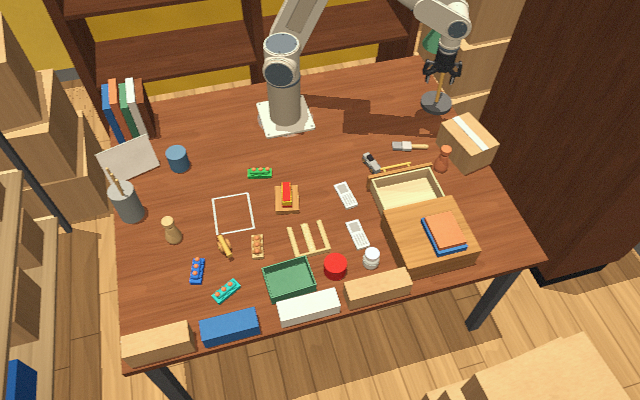

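View pics/top0.png

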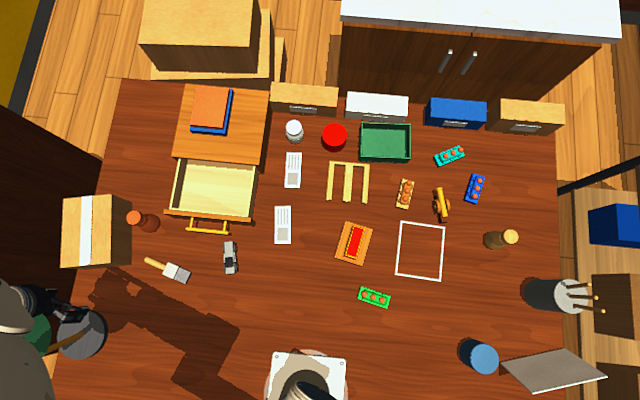

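View pics/wrist0.png

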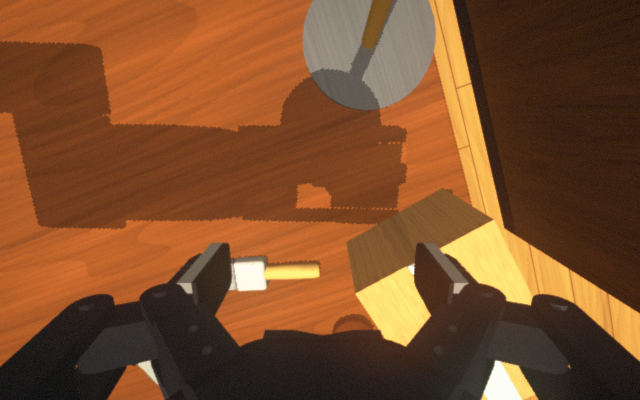

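Top view: the car is at (230,256), the cannon at (441,204) and the brown runners at (405,193). The look-alikes are green (374,297), blue (475,188) and turquoise (450,156). The panels are at (293,170) and (282,225), the tray at (348,182), the tram at (354,243), the outline at (420,251) and the open drawer at (210,190).

```bash
cat > h.py <<'E'
from bench import robot
import numpy as np, cv2
from scipy.spatial.transform import Rotation as Ro
def cam(n):
    c=robot.camera_params(n); f=200/np.tan(np.radians(c['fovy'])/2)
    return dict(K=np.array([[f,0,c['cx']],[0,f,c['cy']],[0,0,1.]]),R=Ro.from_rotvec(c['rvec']).as_matrix(),t=np.array(c['tvec']))
def back(c,uv,z):
    uv=np.atleast_2d(np.asarray(uv,float)); d=np.linalg.solve(c['K'],np.c_[uv,np.ones(len(uv))].T).T@c['R']
    o=-c['R'].T@c['t']; return o+d*((z-o[2])/d[:,2])[:,None]
def proj(c,P):
    P=np.atleast_2d(P); q=(P@c['R'].T+c['t'])@c['K'].T; return q[:,:2]/q[:,2:]
def shot(n,tag,crop=None,scale=1):
    c=cam(n); im=robot.snapshot(n)
    if tag:
        o=im[:,:,::-1]
        if crop: o=o[crop[1]:crop[3],crop[0]:crop[2]]
        cv2.imwrite(f'pics/{tag}.png',cv2.resize(o,None,fx=scale,fy=scale,interpolation=cv2.INTER_CUBIC))
    return c,im
def rect(c,mask,z):
    "min-area rect of mask outline thrown on plane z -> centre, (long,short), yaw of long side"
    cs,_=cv2.findContours(mask.astype(np.uint8),cv2.RETR_EXTERNAL,cv2.CHAIN_APPROX_NONE)
    k=max(cs,key=cv2.contourArea)[:,0,:]; P=back(c,k,z)[:,:2]
    (cx,cy),(w,h),a=cv2.minAreaRect((P*1000).astype(np.float32)); a=np.radians(a)
    if h>w: w,h=h,w; a+=np.pi/2
    a=(a+np.pi/2)%np.pi-np.pi/2
    return np.array([cx,cy])/1000,(w,h),a
def corners(x,y,yaw,l,w,z0,z1):
    R=np.array([[np.cos(yaw),-np.sin(yaw)],[np.sin(yaw),np.cos(yaw)]])
    b=np.array([[l,w],[l,-w],[-l,-w],[-l,w]])/2@R.T+[x,y]
    return np.vstack([np.c_[b,np.full(4,z)] for z in (z0,z1)])
def fitbox(c,mask,l,w,h,x0,z0=0):
    "fit box pose (x,y,yaw) on silhouette: hull IoU"
    from scipy.optimize import minimize
    S=4; m=cv2.resize(mask.astype(np.uint8),None,fx=S,fy=S,interpolation=cv2.INTER_LINEAR)
    ys,xs=np.nonzero(m); ox,oy=max(xs.min()-80,0),max(ys.min()-80,0); m=m[oy:ys.max()+80,ox:xs.max()+80]
    def cost(p):
        q=proj(c,corners(*p,l,w,z0,z0+h))*S+(S-1)/2-[ox,oy]
        o=np.zeros_like(m); cv2.fillConvexPoly(o,cv2.convexHull((q*16).astype(np.int32)),1,shift=4)
        return 1-(o&m).sum()/max((o|m).sum(),1)
    best=None
    for dy in (0,-.15,.15):
        s=np.array([x0[0],x0[1],x0[2]+dy]); sim=np.vstack([s,s+[.015,0,0],s+[0,.015,0],s+[0,0,.2]])
        r=minimize(cost,s,method='Nelder-Mead',options=dict(initial_simplex=sim,xatol=1e-4,fatol=1e-5,maxiter=300))
        if best is None or r.fun<best.fun: best=r
    return best.x,1-best.fun
def tool():
    s=robot.state(); R=Ro.from_rotvec(s['eef_rot']).as_matrix(); return s['tcp_pos'],R,s
def jaw():  # yaw of tool y in world
    p,R,s=tool(); return np.arctan2(R[1,1],R[0,1])
def go(x=None,y=None,z=None,yaw=None):
    "print turn needed so that tool y lies along yaw (mod pi), and the shift in tool axes after that turn"
    p,R,s=tool(); t=np.array([p[i] if v is None else v for i,v in enumerate((x,y,z))]); turn=0
    if yaw is not None:
        d=(yaw-np.arctan2(R[1,1],R[0,1])+np.pi/2)%np.pi-np.pi/2
        turn=-d  # tool x is down
        R=R@Ro.from_rotvec([turn,0,0]).as_matrix()
    d=R.T@(t-p)/0.2
    print('t%.2f tcp'%s['time'],p.round(4),'jawyaw %.3f'%jaw(),'down',R[:,0].round(3),'q6 %.2f'%s['joint_positions'][5],'gap %.4f'%s['finger_gap'],'F',s['ft_force'].round(1))
    print('  TURN %.3f pi (%.1f rows)  then SHIFT units x %.4f y %.4f z %.4f (%.1f rows)'%(turn/np.pi,abs(np.degrees(turn))/7.16,*d,np.linalg.norm(d)*200/41.7))
E
cat > look.py <<'E'
from h import *
c,im=shot('top',None)
Z={'panel0':(.12,.05,.014),'tram':(.12,.09,.025),'car':(.1,.036,.042),'cannon':(.108,.039,.044),'runners':(.095,.04,.045),'tray':(.128,.13,.0225)}
for n,(l,w,h) in Z.items():
    for d in robot.silhouettes(n,'top'):
        if d['pixels'].sum()<30: continue
        ce,sz,a=rect(c,d['pixels'],h*.5); p,i=fitbox(c,d['pixels'],l,w,h,(*ce,a))
        print(n,'%.2f'%d['conf'],d['bbox'],'rect',ce.round(3),np.round(sz),'%.2f'%a,'fit',p.round(4),'iou %.2f'%i)
for n in ('outline','cab_drawer0','drawer_in','cab_edge'):
    for d in robot.silhouettes(n,'top'): print(n,'%.2f'%d['conf'],d['bbox'],[rect(c,d['pixels'],z) for z in (0,.088,.1)][0 if n=='outline' else 1])
go()
E
python3 look.py
```

```text
panel0 0.80 [274.8, 206.8, 294.2, 246.0] rect [0.484 0.122] [123.  50.] 0.12 fit [0.4851 0.1227 0.1237] iou 0.95
panel0 0.67 [284.5, 149.1, 303.6, 189.3] rect [0.667 0.11 ] [121.  51.] 0.06 fit [0.6667 0.1098 0.0693] iou 0.94
tram 0.80 [334.2, 219.8, 375.7, 267.2] rect [ 0.448 -0.105] [130.  93.] -0.20 fit [ 0.448  -0.1053 -0.2233] iou 0.95
car 0.76 [223.3, 242.4, 238.4, 272.8] rect [0.366 0.269] [97. 43.] 0.22 fit [0.3667 0.2684 0.2418] iou 0.78
cannon 0.95 [432.1, 187.0, 451.3, 222.8] rect [ 0.594 -0.371] [113.  53.] 0.28 fit [ 0.5923 -0.3706  0.3952] iou 0.64
cannon 0.29 [144.2, 256.6, 194.0, 284.1] rect [0.315 0.456] [153.  46.] 1.19 fit [0.3104 0.4421 1.2527] iou 0.71
runners 0.76 [433.9, 146.8, 466.1, 168.8] rect [ 0.761 -0.392] [106.  46.] -1.11 fit [ 0.757  -0.3898 -1.0474] iou 0.80
runners 0.71 [395.2, 180.8, 412.5, 211.1] rect [ 0.618 -0.255] [100.  43.] -0.14 fit [ 0.6193 -0.2534 -0.2339] iou 0.79
runners 0.70 [462.2, 174.5, 486.9, 204.9] rect [ 0.658 -0.472] [102.  46.] -0.30 fit [ 0.6554 -0.4707 -0.3839] iou 0.77
runners 0.56 [355.9, 289.4, 392.9, 310.3] rect [ 0.291 -0.
[... 841 characters left out ...]
1, 218.88983154296875), np.float64(-1.5635325502403674))
drawer_in 0.64 [396.8, 179.5, 413.3, 209.5] (array([ 0.60083185, -0.24087106]), (93.36109161376953, 40.923946380615234), np.float64(-0.1891820422495769))
cab_edge 0.83 [164.1, 82.4, 273.2, 234.2] (array([0.66358484, 0.33478046]), (470.319580078125, 292.71490478515625), np.float64(-0.00392403470817726))
cab_edge 0.29 [328.7, 162.4, 372.4, 205.7] (array([ 0.62332648, -0.06925757]), (127.57567596435547, 125.3116226196289), np.float64(-0.0041904839752398))
t0.70 tcp [0.2153 0.5867 0.2313] jawyaw 1.219 down [-0.  0. -1.] q6 -0.02 gap 0.0855 F [-0.3 -0.5 -0.7]
  TURN 0.000 pi (0.0 rows)  then SHIFT units x 0.0000 y 0.0000 z 0.0000 (0.0 rows)
```

```bash
python3 - <<'E'
from h import *
c,im=shot('top',None)
a=cv2.resize(im[80:280,150:350,::-1],None,fx=3,fy=3,interpolation=cv2.INTER_CUBIC); cv2.imwrite('pics/a1.png',a)
a=cv2.resize(im[130:310,320:500,::-1],None,fx=3.3,fy=3.3,interpolation=cv2.INTER_CUBIC); cv2.imwrite('pics/a2.png',a)
E
```

```text
(no output)
```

View pics/a1.png

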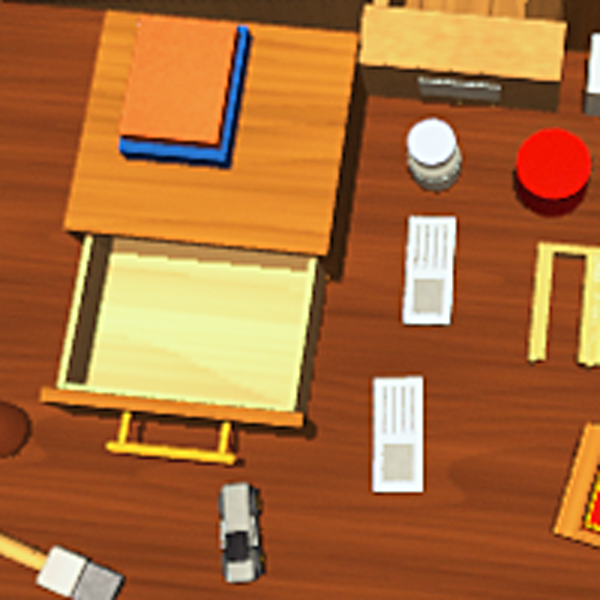

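View pics/a2.png

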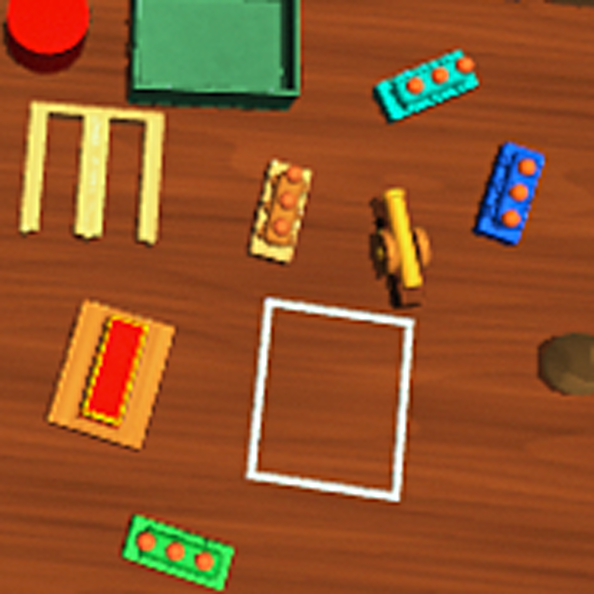

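```bash
python3 - <<'E'
from h import *
c=cam('top')
f=lambda L,z:back(c,[[150+a/3-.33,80+b/3-.33] for a,b in L],z)[:,:2]
e=f([(68,232),(328,254)],.1);print('cab edge',e.round(4),e.mean(0),'len',np.linalg.norm(e[0]-e[1]),'yaw',np.arctan2(*(e[0]-e[1])[[1,0]])-np.pi/2)
d=f([(62,387),(302,411)],.088);print('front inner',d.round(4),d.mean(0),'len',np.linalg.norm(d[0]-d[1]),'yaw',np.arctan2(*(d[0]-d[1])[[1,0]])-np.pi/2)
h=f([(110,448),(235,460)],.065);print('handle',h.round(4),h.mean(0))
g=back(c,[[320+a/3.3-.35,130+b/3.3-.35] for a,b in [(271,306),(408,323),(396,495),(254,474)]],0)[:,:2];print('outline',g.round(4),g.mean(0),[np.linalg.norm(g[i]-g[i-1]) for i in range(4)],
 np.arctan2(*(g[0]-g[3])[[1,0]]),np.arctan2(*(g[1]-g[2])[[1,0]]))
E
```

```text
cab edge [[0.6451 0.4704]
 [0.6476 0.2049]] [0.64634904 0.33769694] len 0.2655112815590629 yaw 0.009623311205636087
front inner [[0.4884 0.4524]
 [0.4877 0.2115]] [0.4880514  0.33193075] len 0.2409176178870225 yaw -0.002567661017546019
handle [[0.4351 0.4029]
 [0.4354 0.2762]] [0.43526969 0.33955908]
outline [[ 0.5304 -0.2543]
 [ 0.5268 -0.3866]
 [ 0.363  -0.38  ]
 [ 0.3692 -0.2467]] [ 0.44733356 -0.31688968] [np.float64(0.1614106377131856), np.float64(0.13232828264070537), np.float64(0.1639547515029529), np.float64(0.13346569943256945)] -0.04745131767125511 -0.04035360911506468
```

```bash
python3 -c "
from h import *
go(.366,.269,.17,1.81)"
```

```text
t0.75 tcp [0.2153 0.5867 0.2313] jawyaw 1.219 down [ 0. -0. -1.] q6 -0.02 gap 0.0854 F [ 0.5  0.3 -0.4]
  TURN -0.188 pi (4.7 rows)  then SHIFT units x 0.3067 y -1.7217 z 0.3556 (8.6 rows)
```

>>> drive_tool(
  steps=[
    [[1, 0, 0, 0, -0.0376], [1, 0, 0, 0, -0.0376], [1, 0, 0, 0, -0.0376], [1, 0, 0, 0, -0.0376], [1, 0, 0, 0, -0.0376], [1, 0.03, -0.18, 0.036, 0], [1, 0.03, -0.18, 0.036, 0], [1, 0.03, -0.18, 0.036, 0], [1, 0.03, -0.18, 0.036, 0], [1, 0.03, -0.18, 0.036, 0]],
  ],
)

```text
time: 1.58
tcp_pos: [0.2982, 0.4253, 0.2016]
eef_rot: [-0.212, 1.555, 0.225]
ft_force: [0.4, 0.0, 0.9]
finger_gap: 0.0856
```

```bash
python3 -c "
from h import *
go(.366,.269,.17,1.81)"
```

```text
t1.58 tcp [0.2982 0.4253 0.2016] jawyaw 1.850 down [ 0.003  0.009 -1.   ] q6 -0.92 gap 0.0856 F [0.4 0.  0.9]
  TURN 0.013 pi (0.3 rows)  then SHIFT units x 0.1521 y -0.8410 z 0.1432 (4.2 rows)
```

>>> drive_tool(
  steps=[
    [[1, 0.03, -0.17, 0.028, 0.013], [1, 0.03, -0.17, 0.028, 0], [1, 0.03, -0.17, 0.028, 0], [1, 0.03, -0.17, 0.028, 0], [1, 0.03, -0.17, 0.028, 0], [1, 0, 0, 0, 0]],
  ],
)

```text
time: 2.08
tcp_pos: [0.3701, 0.2556, 0.1693]
eef_rot: [-0.177, 1.557, 0.19]
ft_force: [0.4, -0.6, -1.2]
finger_gap: 0.0852
```

```bash
cat > wl.py <<'E'
import sys
from h import *
tag=sys.argv[1]; names=sys.argv[2:]
Z={'panel0':(.12,.05,.014),'panel1':(.12,.05,.014),'tram':(.12,.09,.025),'car':(.1,.036,.042),'cannon':(.108,.039,.044),'runners':(.095,.04,.018),'tray':(.128,.13,.0225)}
c,im=shot('wrist',tag)
for n in names:
    l,w,h=Z[n]
    for d in robot.silhouettes(n,'wrist'):
        if d['pixels'].sum()<100: continue
        ce,sz,a=rect(c,d['pixels'],h*.5); p,i=fitbox(c,d['pixels'],l,w,h,(*ce,a))
        print(n,'%.2f'%d['conf'],d['bbox'],'rect',ce.round(3),np.round(sz),'%.2f'%a,'fit',p.round(4),'iou %.2f'%i)
go()
print('tcp px',proj(cam('wrist'),tool()[0]))
E
python3 wl.py w1 car
```

```text
car 0.73 [318.8, 131.1, 360.2, 234.2] rect [0.368 0.275] [103.  39.] 0.22 fit [0.3678 0.2728 0.2258] iou 0.87
t2.18 tcp [0.3701 0.2592 0.1703] jawyaw 1.805 down [ 0.006  0.012 -1.   ] q6 -1.23 gap 0.0853 F [-0.1 -0.6  0.2]
  TURN 0.000 pi (0.0 rows)  then SHIFT units x 0.0000 y 0.0000 z 0.0000 (0.0 rows)
tcp px [[321.35846432 249.76951241]]
```

View pics/w1.png

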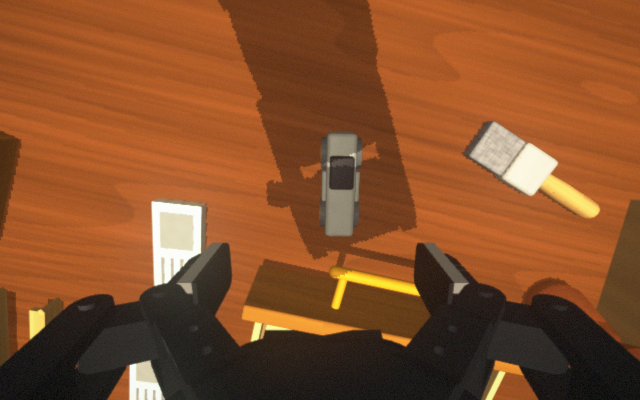

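```bash
python3 -c "
from h import *
go(.366,.273,.006,1.797)"
```

```text
t2.18 tcp [0.3701 0.2592 0.1703] jawyaw 1.805 down [ 0.006  0.012 -1.   ] q6 -1.23 gap 0.0853 F [-0.1 -0.6  0.2]
  TURN 0.003 pi (0.1 rows)  then SHIFT units x 0.8222 y 0.0639 z -0.0116 (4.0 rows)
```

>>> drive_tool(
  steps=[
    [[1, 0.2, 0.03, -0.01, 0], [1, 0.2, 0.03, 0, 0], [1, 0.2, 0, 0, 0], [1, 0.15, 0, 0, 0], [1, 0.07, 0, 0, 0]],
  ],
  grip_force=40,
)

```text
time: 2.6
tcp_pos: [0.3746, 0.2842, 0.0082]
eef_rot: [-0.167, 1.533, 0.203]
ft_force: [-1.2, 1.0, 0.5]
finger_gap: 0.0855
```

```bash
python3 -c "
from h import *
go(.366,.273,.006,1.797)"
```

```text
t2.60 tcp [0.3746 0.2842 0.0082] jawyaw 1.808 down [ 0.026  0.027 -0.999] q6 -1.20 gap 0.0855 F [-1.2  1.   0.5]
  TURN 0.003 pi (0.1 rows)  then SHIFT units x 0.0082 y -0.0452 z -0.0550 (0.3 rows)
```

>>> drive_tool(
  steps=[
    [[1, 0.005, -0.02, -0.025, 0], [1, 0.003, -0.015, -0.02, 0], [1, 0, -0.01, -0.01, 0], [1, 0, 0, 0, 0]],
  ],
)

```text
time: 2.93
tcp_pos: [0.3631, 0.2752, 0.004]
eef_rot: [-0.172, 1.537, 0.207]
ft_force: [0.5, -0.2, 0.8]
finger_gap: 0.0855
```

```bash
python3 -c "
from h import *
go(.366,.273,.006,1.797)"
```

```text
t2.93 tcp [0.3631 0.2752 0.004 ] jawyaw 1.813 down [ 0.023  0.025 -0.999] q6 -1.21 gap 0.0855 F [ 0.5 -0.2  0.8]
  TURN 0.005 pi (0.1 rows)  then SHIFT units x -0.0099 y -0.0136 z 0.0121 (0.1 rows)
```

>>> drive_tool(
  steps=[
    [[0.2, 0, 0, 0, 0], [0.2, 0, 0, 0, 0], [0.2, 0, 0, 0, 0], [0.2, 0, 0, 0, 0], [0.2, 0, 0, 0, 0], [0.2, 0, 0, 0, 0]],
  ],
)

```text
time: 3.43
tcp_pos: [0.366, 0.2773, 0.009]
eef_rot: [-0.168, 1.528, 0.21]
ft_force: [-0.7, -0.3, -1.3]
finger_gap: 0.0355
```

>>> drive_tool(
  steps=[
    [[0.2, -0.05, 0, 0, 0], [0.2, -0.1, 0, 0, 0], [0.2, -0.12, 0, 0, 0.02], [0.2, -0.12, 0, 0, 0.02], [0.2, -0.12, 0, 0, 0.02], [0.2, -0.1, 0, 0, 0.01], [0.2, -0.05, 0, 0, 0], [0.2, 0, 0, 0, 0]],
  ],
  grip_force=60,
)

```text
time: 4.1
tcp_pos: [0.3601, 0.2714, 0.1491]
eef_rot: [0.014, 1.543, 0.029]
ft_force: [1.3, 0.1, -1.2]
finger_gap: 0.0351
```

```bash
python3 -c "
from h import *
go(.563,.266,.14,1.575)"
```

```text
t4.10 tcp [0.3601 0.2714 0.1491] jawyaw 1.581 down [ 0.027  0.028 -0.999] q6 -0.97 gap 0.0351 F [ 1.3  0.1 -1.2]
  TURN 0.002 pi (0.0 rows)  then SHIFT units x 0.0722 y -0.0323 z 1.0128 (4.9 rows)
```

>>> drive_tool(
  steps=[
    [[0.2, 0, 0, 0.06, 0], [0.2, 0, 0, 0.12, 0], [0.2, 0.01, 0, 0.16, 0], [0.2, 0.01, 0, 0.16, 0], [0.2, 0.01, 0, 0.16, 0], [0.2, 0.01, 0, 0.15, 0], [0.2, 0.01, 0, 0.1, 0], [0.2, 0, 0, 0.06, 0], [0.2, 0, 0, 0, 0]],
  ],
)

```text
time: 4.85
tcp_pos: [0.5649, 0.2696, 0.136]
eef_rot: [0.007, 1.55, 0.03]
ft_force: [-0.1, 0.6, -1.9]
finger_gap: 0.0346
```

```bash
python3 -c "
from h import *
go(.563,.266,.028,1.575)"; python3 wl.py w2
```

```text
t4.85 tcp [0.5649 0.2696 0.136 ] jawyaw 1.586 down [ 0.021  0.023 -1.   ] q6 -1.18 gap 0.0346 F [-0.1  0.6 -1.9]
  TURN 0.003 pi (0.1 rows)  then SHIFT units x 0.5390 y -0.0306 z -0.0207 (2.6 rows)
t4.90 tcp [0.5633 0.2693 0.1355] jawyaw 1.585 down [ 0.019  0.023 -1.   ] q6 -1.18 gap 0.0341 F [-0.3  0.  -1.7]
  TURN 0.000 pi (0.0 rows)  then SHIFT units x 0.0000 y 0.0000 z 0.0000 (0.0 rows)
tcp px [[321.53089531 249.96823209]]
```

View pics/w2.png

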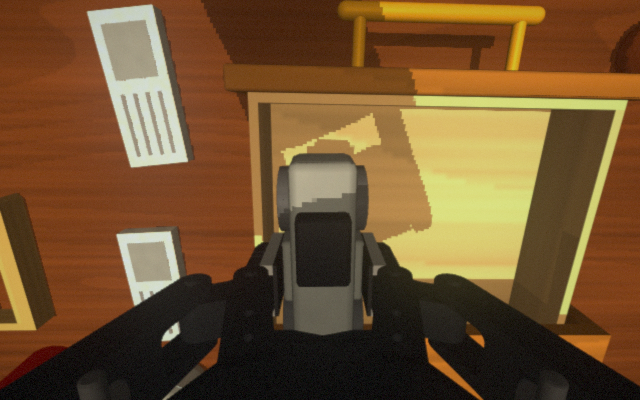

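```bash
python3 -c "
from h import *
c=cam('wrist')
print(back(c,[[260,97],[612,108],[253,97]],.088).round(4)); print(back(c,[[270,103]],.022))
print(back(c,[[342,12],[543,15]],.062))"
```

```text
[[0.4887 0.2333 0.088 ]
 [0.4918 0.4448 0.088 ]
 [0.4888 0.2292 0.088 ]]
[[0.49120103 0.22970718 0.022     ]]
[[0.43683932 0.28173983 0.062     ]
 [0.43587077 0.40897585 0.062     ]]
```

```bash
python3 -c "
from h import *
go(.561,.274,.033,1.575)"
```

```text
t4.90 tcp [0.5633 0.2693 0.1355] jawyaw 1.585 down [ 0.019  0.023 -1.   ] q6 -1.18 gap 0.0341 F [-0.3  0.  -1.7]
  TURN 0.003 pi (0.1 rows)  then SHIFT units x 0.5125 y 0.0118 z -0.0209 (2.5 rows)
```

>>> drive_tool(
  steps=[
    [[0.2, 0.05, 0.006, -0.01, 0], [0.2, 0.1, 0.006, -0.01, 0], [0.2, 0.1, 0, 0, 0], [0.2, 0.1, 0, 0, 0], [0.2, 0.08, 0, 0, 0], [0.2, 0.05, 0, 0, 0], [0.2, 0.02, 0, 0, 0], [0.2, 0, 0, 0, 0]],
  ],
)

```text
time: 5.57
tcp_pos: [0.5592, 0.2754, 0.0338]
eef_rot: [0.002, 1.546, 0.035]
ft_force: [-0.5, -0.0, -1.0]
finger_gap: 0.0346
```

```bash
python3 -c "
from h import *
go(.561,.274,.033,1.575)"
```

```text
t5.57 tcp [0.5592 0.2754 0.0338] jawyaw 1.592 down [ 0.025  0.023 -0.999] q6 -1.17 gap 0.0346 F [-0.5 -0.  -1. ]
  TURN 0.005 pi (0.1 rows)  then SHIFT units x 0.0041 y -0.0073 z 0.0091 (0.1 rows)
```

Release with a small opening, then go up.

>>> drive_tool(
  steps=[
    [[0.55, 0.005, 0, 0, 0], [0.55, 0, 0, 0, 0], [0.55, 0, 0, 0, 0], [0.55, -0.05, 0, 0, 0], [0.55, -0.12, 0, 0, 0], [0.55, -0.15, 0, 0, 0], [0.55, -0.15, 0, 0, 0], [0.55, -0.12, 0, 0, 0], [0.55, -0.05, 0, 0, 0], [1, 0, 0, 0, 0]],
  ],
)

```text
time: 6.4
tcp_pos: [0.5492, 0.2711, 0.1644]
eef_rot: [-0.004, 1.555, 0.033]
ft_force: [0.1, -0.3, 0.3]
finger_gap: 0.0578
```

```bash
python3 wl.py w3; python3 -c "
from h import *
go(.618,-.255,.17,-.2+1.5708)"
```

```text
t6.45 tcp [0.549  0.271  0.1634] jawyaw 1.594 down [ 0.014  0.019 -1.   ] q6 -1.17 gap 0.0650 F [ 0.9 -0.  -0.6]
  TURN 0.000 pi (0.0 rows)  then SHIFT units x 0.0000 y 0.0000 z 0.0000 (0.0 rows)
tcp px [[321.49002074 250.01331931]]
t6.45 tcp [0.549  0.271  0.1634] jawyaw 1.594 down [ 0.014  0.019 -1.   ] q6 -1.17 gap 0.0650 F [ 0.9 -0.  -0.6]
  TURN 0.071 pi (1.8 rows)  then SHIFT units x -0.0769 y -2.5076 z 0.8614 (12.7 rows)
```

View pics/w3.png

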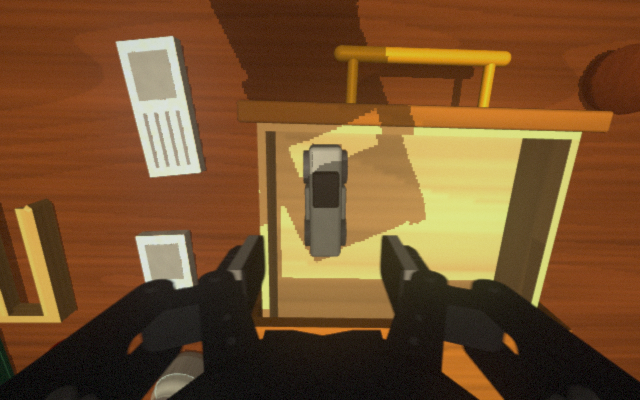

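>>> drive_tool(
  steps=[
    [[1, 0, -0.06, 0.02, 0], [1, -0.01, -0.12, 0.05, 0.02], [1, -0.01, -0.18, 0.06, 0.02], [1, -0.01, -0.18, 0.06, 0.02], [1, -0.01, -0.18, 0.06, 0.011], [1, -0.01, -0.18, 0.06, 0], [1, 0, -0.18, 0.06, 0], [1, 0, -0.18, 0.06, 0], [1, 0, -0.18, 0.06, 0], [1, 0, -0.18, 0.06, 0]],
  ],
)

```text
time: 7.28
tcp_pos: [0.6025, -0.0791, 0.1493]
eef_rot: [0.168, 1.58, -0.145]
ft_force: [0.7, 0.2, -0.8]
finger_gap: 0.0854
```

```bash
python3 -c "
from h import *
go(.618,-.255,.17,-.2+1.5708)"
```

```text
t7.28 tcp [ 0.6025 -0.0791  0.1493] jawyaw 1.372 down [-0.013  0.016 -1.   ] q6 -1.54 gap 0.0854 F [ 0.7  0.2 -0.8]
  TURN 0.000 pi (0.0 rows)  then SHIFT units x -0.1188 y -0.8452 z 0.2487 (4.3 rows)
```

>>> drive_tool(
  steps=[
    [[1, -0.02, -0.18, 0.05, 0], [1, -0.02, -0.18, 0.05, 0], [1, -0.02, -0.17, 0.05, 0], [1, -0.02, -0.12, 0.04, 0], [1, -0.02, -0.08, 0.02, 0], [1, -0.01, -0.05, 0.01, 0], [1, 0, 0, 0, 0]],
  ],
)

```text
time: 7.87
tcp_pos: [0.6036, -0.2619, 0.1516]
eef_rot: [0.18, 1.603, -0.151]
ft_force: [0.4, 0.3, -0.2]
finger_gap: 0.0852
```

```bash
python3 wl.py w4 runners cannon tray
```

```text
runners 0.86 [233.6, 318.0, 264.6, 345.0] rect [ 0.739 -0.367] [36. 22.] -1.07 fit [ 0.7689 -0.3875 -0.6115] iou 0.26
runners 0.72 [98.4, 243.5, 149.9, 307.4] rect [ 0.646 -0.474] [68. 54.] -0.28 fit [ 0.6629 -0.4778 -0.3198] iou 0.66
runners 0.57 [311.6, 157.4, 357.1, 259.8] rect [ 0.625 -0.254] [103.  41.] -0.19 fit [ 0.6216 -0.2539 -0.1868] iou 0.96
cannon 0.96 [164.8, 148.7, 242.1, 264.5] rect [ 0.595 -0.37 ] [113.  59.] -0.07 fit [ 0.5934 -0.3678 -0.0388] iou 0.62
tray 0.78 [446.0, 106.6, 606.6, 266.6] rect [ 0.644 -0.066] [146. 141.] -1.56 fit [ 0.6425 -0.0679 -1.5603] iou 0.62
t8.07 tcp [ 0.6042 -0.258   0.1524] jawyaw 1.365 down [-0.036  0.023 -0.999] q6 -1.79 gap 0.0855 F [-0.6  0.1  0. ]
  TURN 0.000 pi (0.0 rows)  then SHIFT units x 0.0000 y 0.0000 z 0.0000 (0.0 rows)
tcp px [[321.77345511 250.07970651]]
```

View pics/w4.png

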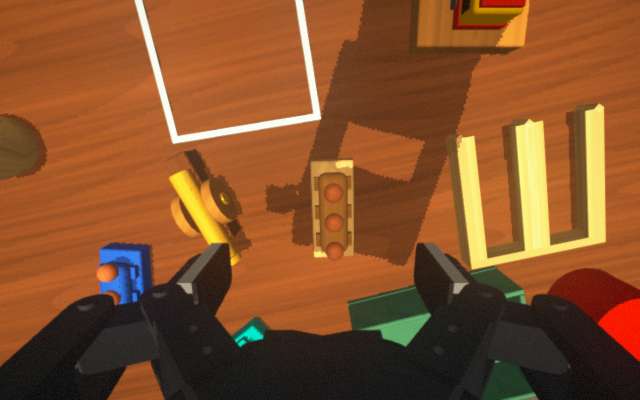

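```bash
python3 -c "
from h import *
go(.6216,-.254,.003,-.187+1.5708)"
```

```text
t8.07 tcp [ 0.6042 -0.258   0.1524] jawyaw 1.365 down [-0.036  0.023 -0.999] q6 -1.79 gap 0.0855 F [-0.6  0.1  0. ]
  TURN -0.006 pi (0.2 rows)  then SHIFT units x 0.7435 y 0.0244 z 0.1109 (3.6 rows)
```

>>> drive_tool(
  steps=[
    [[1, 0.06, 0, 0.02, -0.006], [1, 0.1, 0.005, 0.02, 0], [1, 0.12, 0.005, 0.02, 0], [1, 0.12, 0.005, 0.02, 0], [1, 0.12, 0.005, 0.02, 0], [1, 0.1, 0, 0, 0], [1, 0.06, 0, 0, 0], [1, 0.03, 0, 0, 0], [1, 0, 0, 0, 0]],
  ],
  grip_force=40,
)

```text
time: 8.82
tcp_pos: [0.6239, -0.2423, 0.0004]
eef_rot: [0.144, 1.602, -0.114]
ft_force: [-0.8, -0.3, 0.4]
finger_gap: 0.0855
```

```bash
python3 -c "
from h import *
go(.6216,-.254,.003,-.187+1.5708)"
```

```text
t8.82 tcp [ 6.239e-01 -2.423e-01  4.000e-04] jawyaw 1.407 down [-0.034  0.022 -0.999] q6 -1.81 gap 0.0855 F [-0.8 -0.3  0.4]
  TURN 0.007 pi (0.2 rows)  then SHIFT units x -0.0139 y -0.0593 z -0.0008 (0.3 rows)
```

>>> drive_tool(
  steps=[
    [[1, -0.01, -0.03, 0, 0.007], [1, -0.005, -0.02, 0, 0], [0.2, 0, 0, 0, 0], [0.2, 0, 0, 0, 0], [0.2, 0, 0, 0, 0], [0.2, 0, 0, 0, 0], [0.2, 0, 0, 0, 0], [0.2, 0, 0, 0, 0]],
  ],
)

```text
time: 9.48
tcp_pos: [0.6255, -0.2548, 0.0096]
eef_rot: [0.16, 1.593, -0.135]
ft_force: [-0.2, 0.3, -1.5]
finger_gap: 0.0384
```

```bash
python3 -c "
from h import *
go(.6216,-.254,.003,-.187+1.5708)"
```

```text
t9.48 tcp [ 0.6255 -0.2548  0.0096] jawyaw 1.383 down [-0.026  0.019 -0.999] q6 -1.80 gap 0.0384 F [-0.2  0.3 -1.5]
  TURN -0.000 pi (0.0 rows)  then SHIFT units x 0.0334 y -0.0000 z -0.0188 (0.2 rows)
```

>>> drive_tool(
  steps=[
    [[0.2, -0.04, 0, 0, 0], [0.2, -0.08, 0, 0, 0], [0.2, -0.12, 0, 0, 0], [0.2, -0.14, 0, 0, 0], [0.2, -0.14, 0, 0, 0], [0.2, -0.12, 0, 0, 0], [0.2, -0.06, 0, 0, 0], [0.2, -0.02, 0, 0, 0]],
  ],
  grip_force=60,
)

```text
time: 10.15
tcp_pos: [0.6274, -0.2564, 0.1633]
eef_rot: [0.161, 1.598, -0.133]
ft_force: [0.7, -0.1, -2.1]
finger_gap: 0.0377
```

```bash
python3 wl.py w5; python3 -c "
from h import *
go(.561,.406,.155,1.575)"
```

```text
t10.20 tcp [ 0.6279 -0.2566  0.1637] jawyaw 1.384 down [-0.029  0.02  -0.999] q6 -1.80 gap 0.0379 F [ 1.1  0.3 -1.5]
  TURN 0.000 pi (0.0 rows)  then SHIFT units x 0.0000 y 0.0000 z 0.0000 (0.0 rows)
tcp px [[321.76470838 250.14004475]]
t10.20 tcp [ 0.6279 -0.2566  0.1637] jawyaw 1.384 down [-0.029  0.02  -0.999] q6 -1.80 gap 0.0379 F [ 1.1  0.3 -1.5]
  TURN -0.061 pi (1.5 rows)  then SHIFT units x 0.1208 y 3.3126 z -0.3172 (16.0 rows)
```

View pics/w5.png

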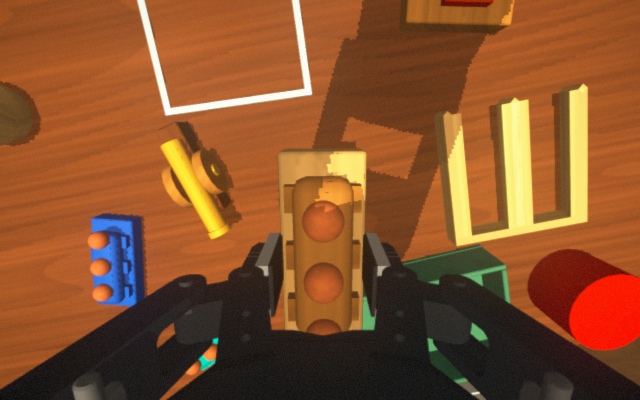

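>>> drive_tool(
  steps=[
    [[0.2, 0, 0.05, 0, -0.02], [0.2, 0.005, 0.1, -0.01, -0.02], [0.2, 0.005, 0.15, -0.01, -0.02], [0.2, 0.005, 0.18, -0.02, 0], [0.2, 0.005, 0.18, -0.02, 0], [0.2, 0.005, 0.18, -0.02, 0], [0.2, 0.005, 0.18, -0.02, 0], [0.2, 0.005, 0.18, -0.02, 0], [0.2, 0.005, 0.18, -0.02, 0], [0.2, 0.005, 0.18, -0.02, 0]],
  ],
)

```text
time: 11.03
tcp_pos: [0.592, 0.0603, 0.1502]
eef_rot: [0.016, 1.615, 0.015]
ft_force: [0.3, 0.8, -1.2]
finger_gap: 0.0378
```

```bash
python3 -c "
from h import *
go(.561,.406,.155,1.575)"
```

```text
t11.03 tcp [0.592  0.0603 0.1502] jawyaw 1.570 down [-0.044  0.02  -0.999] q6 -1.52 gap 0.0378 F [ 0.3  0.8 -1.2]
  TURN -0.002 pi (0.0 rows)  then SHIFT units x 0.0174 y 1.7293 z -0.1471 (8.3 rows)
```

>>> drive_tool(
  steps=[
    [[0.2, 0, 0.18, -0.02, 0], [0.2, 0, 0.18, -0.02, 0], [0.2, 0, 0.18, -0.02, 0], [0.2, 0, 0.18, -0.02, 0], [0.2, 0, 0.18, -0.02, 0], [0.2, 0, 0.18, -0.01, 0], [0.2, 0, 0.18, -0.01, 0], [0.2, 0, 0.13, -0.01, 0], [0.2, 0, 0.07, 0, 0], [0.2, 0, 0.03, 0, 0]],
  ],
)

```text
time: 11.87
tcp_pos: [0.5512, 0.376, 0.1419]
eef_rot: [0.005, 1.637, 0.014]
ft_force: [0.3, -0.4, -2.6]
finger_gap: 0.0379
```

```bash
python3 -c "
from h import *
go(.561,.406,.032,1.575)"; python3 wl.py w6
```

```text
t11.87 tcp [0.5512 0.376  0.1419] jawyaw 1.576 down [-0.066  0.012 -0.998] q6 -1.04 gap 0.0379 F [ 0.3 -0.4 -2.6]
  TURN 0.000 pi (0.0 rows)  then SHIFT units x 0.5466 y 0.1434 z 0.0858 (2.7 rows)
t11.92 tcp [0.5511 0.3761 0.1417] jawyaw 1.576 down [-0.067  0.012 -0.998] q6 -1.04 gap 0.0380 F [ 0.8  1.3 -2. ]
  TURN 0.000 pi (0.0 rows)  then SHIFT units x 0.0000 y 0.0000 z 0.0000 (0.0 rows)
tcp px [[321.49460601 249.95237901]]
```

View pics/w6.png

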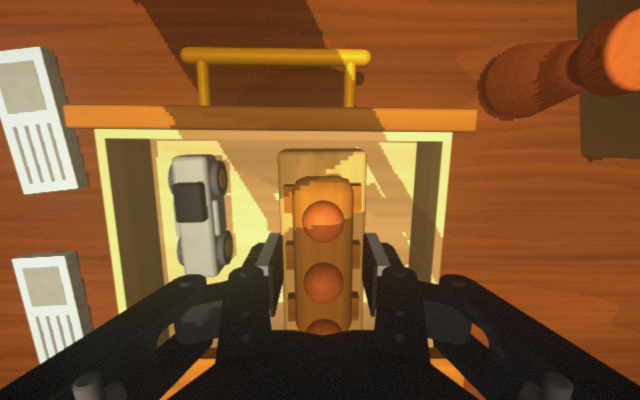

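>>> drive_tool(
  steps=[
    [[0.2, 0.02, 0.06, 0.02, 0], [0.2, 0.04, 0.05, 0.02, 0], [0.2, 0.08, 0.03, 0.02, 0], [0.2, 0.12, 0, 0.02, 0], [0.2, 0.12, 0, 0, 0], [0.2, 0.08, 0, 0, 0], [0.2, 0.03, 0, 0, 0], [0.2, 0, 0, 0, 0]],
  ],
)

```text
time: 12.58
tcp_pos: [0.5657, 0.4006, 0.0343]
eef_rot: [0.011, 1.638, 0.005]
ft_force: [0.8, -0.8, -1.4]
finger_gap: 0.038
```

```bash
python3 -c "
from h import *
go(.561,.406,.032,1.575)"
```

```text
t12.58 tcp [0.5657 0.4006 0.0343] jawyaw 1.566 down [-0.067  0.01  -0.998] q6 -1.02 gap 0.0380 F [ 0.8 -0.8 -1.4]
  TURN -0.003 pi (0.1 rows)  then SHIFT units x 0.0136 y 0.0268 z -0.0225 (0.2 rows)
```

>>> drive_tool(
  steps=[
    [[0.2, 0, 0.02, -0.01, 0], [0.55, 0.005, 0, 0, 0], [0.55, 0, 0, 0, 0], [0.55, 0, 0, 0, 0], [0.55, -0.05, 0, 0, 0], [0.55, -0.12, 0, 0, 0], [0.55, -0.15, 0, 0, 0], [0.55, -0.15, 0, 0, 0], [0.55, -0.12, 0, 0, 0], [1, -0.06, 0, 0, 0]],
  ],
)

```text
time: 13.42
tcp_pos: [0.5747, 0.4033, 0.1757]
eef_rot: [0.014, 1.634, 0.005]
ft_force: [0.4, 0.3, 0.3]
finger_gap: 0.0576
```

```bash
python3 wl.py w7;  python3 look.py | egrep 'cannon|tram|panel'; python3 -c "
from h import *
go(.594,-.371,.17,.35+1.5708)"
```

```text
t13.47 tcp [0.5759 0.404  0.1779] jawyaw 1.565 down [-0.06   0.014 -0.998] q6 -1.01 gap 0.0647 F [ 1.5 -0.5  3.3]
  TURN 0.000 pi (0.0 rows)  then SHIFT units x 0.0000 y 0.0000 z 0.0000 (0.0 rows)
tcp px [[321.5832018  249.90575175]]
panel0 0.78 [285.0, 148.4, 303.6, 188.4] rect [0.665 0.11 ] [124.  51.] 0.06 fit [0.6652 0.1097 0.0727] iou 0.95
panel0 0.73 [278.9, 205.8, 293.1, 248.4] rect [0.485 0.123] [122.  48.] 0.12 fit [0.485  0.1234 0.1154] iou 0.94
tram 0.96 [335.8, 222.7, 374.1, 264.9] rect [ 0.448 -0.107] [121.  90.] -0.22 fit [ 0.4469 -0.1058 -0.2313] iou 0.94
cannon 0.72 [432.4, 188.2, 448.8, 223.3] rect [ 0.595 -0.37 ] [117.  51.] 0.02 fit [ 0.5936 -0.37    0.0068] iou 0.67
t14.02 tcp [0.5727 0.4021 0.1694] jawyaw 1.565 down [-0.07   0.008 -0.998] q6 -1.01 gap 0.0851 F [-0.9 -0.2 -0.6]
  TURN -0.113 pi (2.9 rows)  then SHIFT units x -0.0423 y -3.6665 z -1.2276 (18.5 rows)
```

View pics/w7.png

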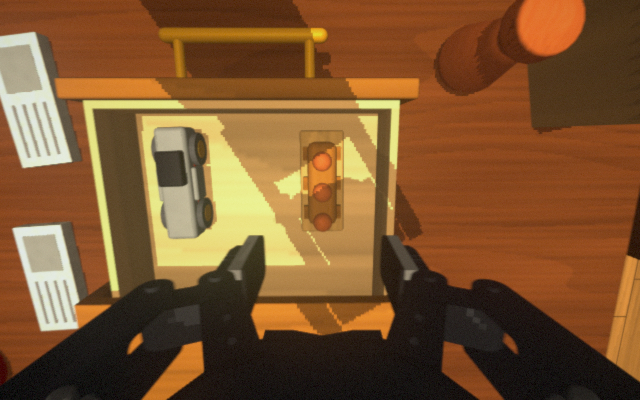

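>>> drive_tool(
  steps=[
    [[1, 0, -0.06, 0, 0], [1, 0, -0.12, 0.01, 0], [1, 0, -0.18, 0.01, 0], [1, 0, -0.2, 0.01, 0], [1, 0, -0.2, 0.01, 0], [1, 0, -0.2, 0.01, 0], [1, 0, -0.2, 0.01, 0], [1, 0, -0.2, 0.01, 0], [1, 0, -0.2, 0.01, 0], [1, 0, -0.2, 0.01, 0]],
  ],
)

```text
time: 14.85
tcp_pos: [0.5863, 0.0415, 0.1629]
eef_rot: [0.002, 1.641, 0.012]
ft_force: [0.1, 0.2, -0.5]
finger_gap: 0.0855
```

```bash
python3 -c "
from h import *
go(.585,-.371,.17)"
```

```text
t14.85 tcp [0.5863 0.0415 0.1629] jawyaw 1.577 down [-0.07   0.008 -0.998] q6 -1.54 gap 0.0855 F [ 0.1  0.2 -0.5]
  TURN 0.000 pi (0.0 rows)  then SHIFT units x -0.0514 y -2.0618 z -0.0227 (9.9 rows)
```

>>> drive_tool(
  steps=[
    [[1, -0.005, -0.2, 0, 0], [1, -0.005, -0.2, 0, 0], [1, -0.005, -0.2, 0, 0], [1, -0.005, -0.2, 0, 0], [1, -0.005, -0.2, 0, 0], [1, -0.005, -0.2, 0, 0], [1, -0.005, -0.2, 0, 0], [1, -0.005, -0.2, 0, 0], [1, 0, -0.16, 0, 0], [1, 0, -0.1, 0, 0]],
  ],
)

```text
time: 15.68
tcp_pos: [0.5783, -0.3512, 0.168]
eef_rot: [0.004, 1.643, 0.006]
ft_force: [0.3, 0.9, 0.2]
finger_gap: 0.0855
```

>>> drive_tool(
  steps=[
    [[1, 0, -0.04, 0, -0.02], [1, 0, 0, 0, -0.02], [1, 0, 0, 0, 0]],
  ],
)

```text
time: 15.93
tcp_pos: [0.5743, -0.3681, 0.1672]
eef_rot: [-0.09, 1.64, 0.106]
ft_force: [0.2, 0.3, 0.2]
finger_gap: 0.0858
```

```bash
python3 wl.py w8 cannon
```

```text
cannon 0.64 [295.1, 155.5, 340.0, 276.4] rect [ 0.598 -0.368] [119.  43.] 0.13 fit [ 0.5937 -0.3678  0.2518] iou 0.67
cannon 0.26 [392.3, 334.3, 537.1, 398.7] rect [ 0.756 -0.13 ] [63. 49.] -1.46 fit [ 0.7985 -0.0973 -2.3112] iou 0.75
t16.03 tcp [ 0.5746 -0.3671  0.1673] jawyaw 1.691 down [-0.072  0.006 -0.997] q6 -2.24 gap 0.0854 F [ 1.1 -0.6  0.1]
  TURN 0.000 pi (0.0 rows)  then SHIFT units x 0.0000 y 0.0000 z 0.0000 (0.0 rows)
tcp px [[321.40623974 249.80338944]]
```

View pics/w8.png

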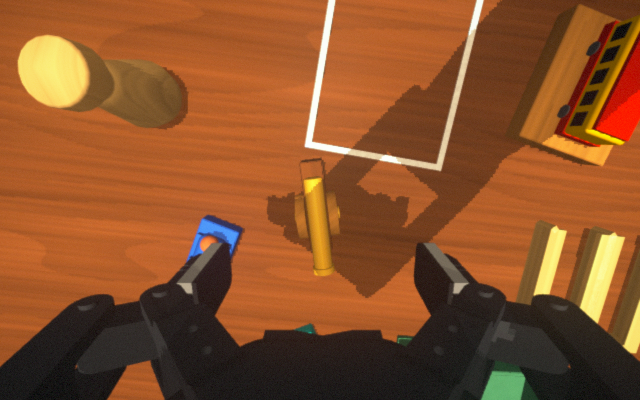

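```bash
python3 - <<'E'
from h import *
c=cam('wrist')
cv2.imwrite('pics/c1.png',cv2.resize(cv2.imread('pics/w8.png')[140:300,240:400],None,fx=4,fy=4,interpolation=cv2.INTER_CUBIC))
b=back(c,[[316,190],[322,272]],.036);d=b[1]-b[0];print(b,np.arctan2(d[1],d[0]))
for p in ([296,340],):
  print(back(c,[[297,216],[340,210]],.022))
E
```

```text
[[ 0.56706735 -0.37154162  0.036     ]
 [ 0.64672357 -0.35638238  0.036     ]] 0.18805958361841066
[[ 0.59742841 -0.38688852  0.022     ]
 [ 0.58649595 -0.34565467  0.022     ]]
```

View pics/c1.png

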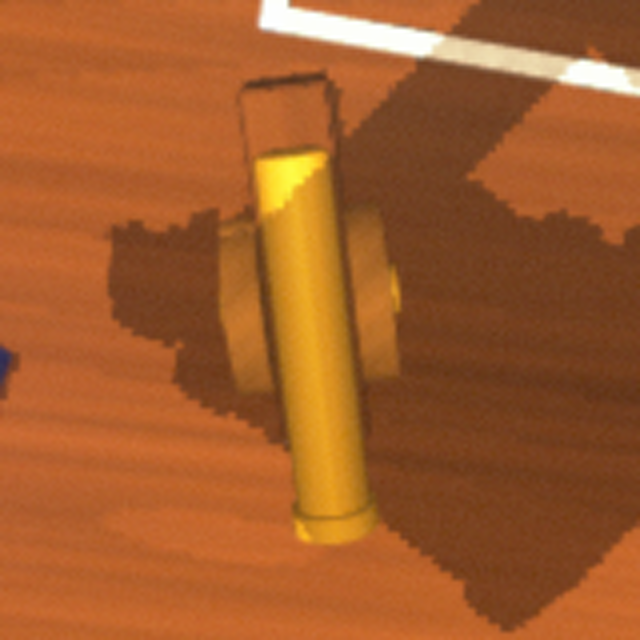

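```bash
python3 -c "
from h import *
go(.594,-.3675,.006,.19+1.5708)"
```

```text
t16.03 tcp [ 0.5746 -0.3671  0.1673] jawyaw 1.691 down [-0.072  0.006 -0.997] q6 -2.24 gap 0.0854 F [ 1.1 -0.6  0.1]
  TURN -0.022 pi (0.6 rows)  then SHIFT units x 0.7973 y -0.0357 z 0.1510 (3.9 rows)
```

>>> drive_tool(
  steps=[
    [[1, 0, 0, 0, -0.022], [1, 0.05, -0.01, 0.02, 0], [1, 0.1, -0.01, 0.03, 0], [1, 0.14, -0.01, 0.03, 0], [1, 0.14, 0, 0.03, 0], [1, 0.14, 0, 0.02, 0], [1, 0.1, 0, 0.01, 0], [1, 0.06, 0, 0, 0], [1, 0.02, 0, 0, 0], [1, 0, 0, 0, 0]],
  ],
  grip_force=40,
)

```text
time: 16.87
tcp_pos: [0.5956, -0.3619, 0.0072]
eef_rot: [-0.129, 1.636, 0.145]
ft_force: [-0.6, -0.8, 0.1]
finger_gap: 0.0854
```

```bash
python3 -c "
from h import *
go(.594,-.3675,.006,.19+1.5708)"
```

```text
t16.87 tcp [ 0.5956 -0.3619  0.0072] jawyaw 1.743 down [-0.07   0.004 -0.998] q6 -2.26 gap 0.0854 F [-0.6 -0.8  0.1]
  TURN -0.006 pi (0.1 rows)  then SHIFT units x 0.0064 y -0.0262 z -0.0129 (0.1 rows)
```

>>> drive_tool(
  steps=[
    [[1, 0.005, -0.024, -0.01, -0.006], [0.2, 0, 0, 0, 0], [0.2, 0, 0, 0, 0], [0.2, 0, 0, 0, 0], [0.2, 0, 0, 0, 0], [0.2, 0, 0, 0, 0], [0.2, 0, 0, 0, 0]],
  ],
)

```text
time: 17.45
tcp_pos: [0.5973, -0.3696, 0.0124]
eef_rot: [-0.147, 1.628, 0.156]
ft_force: [0.3, -0.2, -2.2]
finger_gap: 0.039
```

>>> drive_tool(
  steps=[
    [[0.2, -0.04, 0, 0, 0], [0.2, -0.08, 0, 0, 0], [0.2, -0.12, 0, 0, 0], [0.2, -0.14, 0, 0, 0], [0.2, -0.14, 0, 0, 0], [0.2, -0.12, 0, 0, 0], [0.2, -0.06, 0, 0, 0], [0.2, -0.02, 0, 0, 0]],
  ],
  grip_force=60,
)

```text
time: 18.12
tcp_pos: [0.6056, -0.3685, 0.1673]
eef_rot: [-0.145, 1.63, 0.157]
ft_force: [-0.5, -0.8, -1.3]
finger_gap: 0.0381
```

```bash
python3 wl.py w9; python3 -c "
from h import *
go(.561,.339,.155,1.575)"
```

```text
t18.17 tcp [ 0.6061 -0.3687  0.1678] jawyaw 1.761 down [-0.063  0.001 -0.998] q6 -2.30 gap 0.0380 F [ 1.3 -1.1 -0.4]
  TURN 0.000 pi (0.0 rows)  then SHIFT units x 0.0000 y 0.0000 z 0.0000 (0.0 rows)
tcp px [[321.35437501 249.84633786]]
t18.17 tcp [ 0.6061 -0.3687  0.1678] jawyaw 1.761 down [-0.063  0.001 -0.998] q6 -2.30 gap 0.0380 F [ 1.3 -1.1 -0.4]
  TURN 0.059 pi (1.5 rows)  then SHIFT units x 0.0807 y 3.5396 z -0.2047 (17.0 rows)
```

View pics/w9.png

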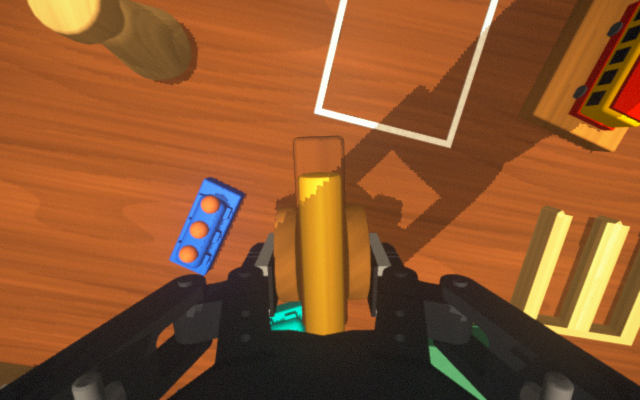

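>>> drive_tool(
  steps=[
    [[0.2, 0, 0, 0, 0.03], [0.2, 0, 0, 0, 0.029], [0.2, 0, 0.05, 0, 0], [0.2, 0.005, 0.12, -0.01, 0], [0.2, 0.005, 0.18, -0.01, 0], [0.2, 0.005, 0.19, -0.01, 0], [0.2, 0.005, 0.19, -0.01, 0], [0.2, 0.005, 0.19, -0.01, 0], [0.2, 0.005, 0.19, -0.01, 0], [0.2, 0.005, 0.19, -0.01, 0]],
  ],
)

```text
time: 19.0
tcp_pos: [0.5819, -0.1008, 0.1514]
eef_rot: [-0.001, 1.648, 0.01]
ft_force: [0.6, -0.3, -1.7]
finger_gap: 0.0382
```

>>> drive_tool(
  steps=[
    [[0.2, 0, 0.19, -0.01, 0], [0.2, 0, 0.19, -0.01, 0], [0.2, 0, 0.19, -0.01, 0], [0.2, 0, 0.19, -0.01, 0], [0.2, 0, 0.19, -0.01, 0], [0.2, 0, 0.19, -0.01, 0], [0.2, 0, 0.19, -0.01, 0], [0.2, 0, 0.19, -0.01, 0], [0.2, 0, 0.19, -0.01, 0], [0.2, 0, 0.19, -0.01, 0]],
  ],
)

```text
time: 19.83
tcp_pos: [0.5354, 0.3006, 0.1444]
eef_rot: [-0.028, 1.67, 0.034]
ft_force: [0.6, -0.1, -1.3]
finger_gap: 0.0383
```

```bash
python3 -c "
from h import *
go(.561,.339,.155,1.575)"
```

```text
t19.83 tcp [0.5354 0.3006 0.1444] jawyaw 1.609 down [-0.1    0.002 -0.995] q6 -1.17 gap 0.0383 F [ 0.6 -0.1 -1.3]
  TURN 0.011 pi (0.3 rows)  then SHIFT units x -0.0653 y 0.1916 z 0.1229 (1.1 rows)
```

>>> drive_tool(
  steps=[
    [[0.2, -0.02, 0.04, 0.03, 0.005], [0.2, -0.02, 0.05, 0.03, 0.005], [0.2, 0, 0.04, 0.03, 0], [0.2, 0, 0.03, 0.02, 0], [0.2, 0, 0.02, 0.01, 0], [0.2, 0, 0, 0, 0]],
  ],
)

```text
time: 20.33
tcp_pos: [0.5522, 0.3468, 0.1438]
eef_rot: [-0.023, 1.68, 0.021]
ft_force: [-0.7, -0.6, -1.4]
finger_gap: 0.0383
```

```bash
python3 wl.py w10; python3 -c "
from h import *
go(.561,.339,.037,1.575)"
```

```text
t20.38 tcp [0.552  0.3462 0.1437] jawyaw 1.598 down [-0.109 -0.003 -0.994] q6 -1.11 gap 0.0382 F [ 0.   0.1 -1.5]
  TURN 0.000 pi (0.0 rows)  then SHIFT units x 0.0000 y 0.0000 z 0.0000 (0.0 rows)
tcp px [[321.5504368  249.91490059]]
t20.38 tcp [0.552  0.3462 0.1437] jawyaw 1.598 down [-0.109 -0.003 -0.994] q6 -1.11 gap 0.0382 F [ 0.   0.1 -1.5]
  TURN 0.007 pi (0.2 rows)  then SHIFT units x 0.5255 y -0.0351 z 0.1032 (2.6 rows)
```

View pics/w10.png

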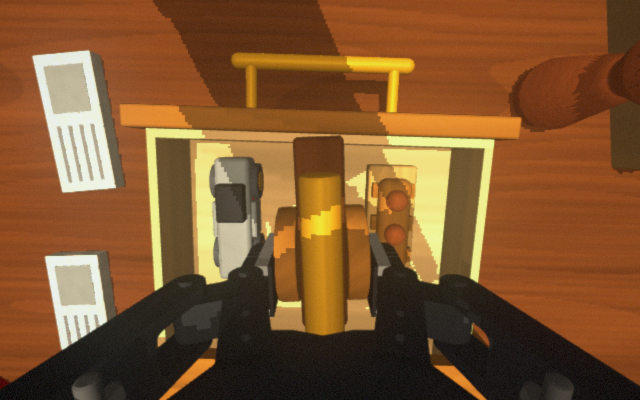

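>>> drive_tool(
  steps=[
    [[0.2, 0.02, -0.015, 0.04, 0.007], [0.2, 0.06, -0.01, 0.04, 0], [0.2, 0.1, 0, 0.03, 0], [0.2, 0.12, 0, 0.02, 0], [0.2, 0.1, 0, 0, 0], [0.2, 0.06, 0, 0, 0], [0.2, 0.02, 0, 0, 0], [0.2, 0, 0, 0, 0]],
  ],
)

```text
time: 21.05
tcp_pos: [0.5722, 0.333, 0.037]
eef_rot: [0.001, 1.681, -0.007]
ft_force: [-0.1, -0.5, -2.2]
finger_gap: 0.0385
```

```bash
python3 -c "
from h import *
go(.565,.339,.037,1.575)"
```

```text
t21.05 tcp [0.5722 0.333  0.037 ] jawyaw 1.567 down [-0.11  -0.003 -0.994] q6 -1.12 gap 0.0385 F [-0.1 -0.5 -2.2]
  TURN -0.003 pi (0.1 rows)  then SHIFT units x 0.0038 y 0.0303 z -0.0356 (0.2 rows)
```

>>> drive_tool(
  steps=[
    [[0.2, 0.005, 0.025, -0.02, 0], [0.2, 0.005, 0, 0, 0], [0.55, 0, 0, 0, 0], [0.55, 0, 0, 0, 0], [0.55, 0, 0, 0, 0], [0.55, -0.04, 0, 0, 0], [0.55, -0.08, 0, 0, 0], [0.55, -0.14, 0, 0, 0], [0.55, -0.16, 0, 0, 0], [0.55, -0.12, 0, 0, 0]],
  ],
)

```text
time: 21.88
tcp_pos: [0.5791, 0.3386, 0.1487]
eef_rot: [-0.001, 1.682, -0.007]
ft_force: [0.1, 0.8, 0.0]
finger_gap: 0.047
```

```bash
python3 wl.py w11; python3 -c "
from h import *
go()"
```

```text
t21.93 tcp [0.582 0.34  0.154] jawyaw 1.567 down [-0.104 -0.001 -0.995] q6 -1.10 gap 0.0470 F [1.8 1.4 2.8]
  TURN 0.000 pi (0.0 rows)  then SHIFT units x 0.0000 y 0.0000 z 0.0000 (0.0 rows)
tcp px [[321.53352957 249.9444541 ]]
t21.93 tcp [0.582 0.34  0.154] jawyaw 1.567 down [-0.104 -0.001 -0.995] q6 -1.10 gap 0.0470 F [1.8 1.4 2.8]
  TURN 0.000 pi (0.0 rows)  then SHIFT units x 0.0000 y 0.0000 z 0.0000 (0.0 rows)
```

View pics/w11.png

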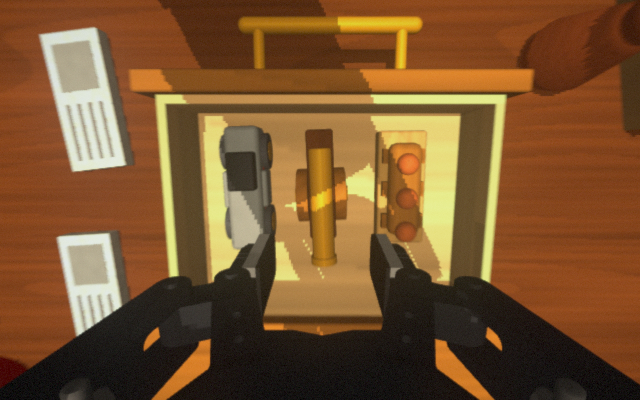

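```bash
python3 -c "
from h import *
go(.392,.342,.15); go(.392,.342,.045)"
```

```text
t21.93 tcp [0.582 0.34  0.154] jawyaw 1.567 down [-0.104 -0.001 -0.995] q6 -1.10 gap 0.0470 F [1.8 1.4 2.8]
  TURN 0.000 pi (0.0 rows)  then SHIFT units x 0.1190 y 0.0065 z -0.9427 (4.6 rows)
t21.93 tcp [0.582 0.34  0.154] jawyaw 1.567 down [-0.104 -0.001 -0.995] q6 -1.10 gap 0.0470 F [1.8 1.4 2.8]
  TURN 0.000 pi (0.0 rows)  then SHIFT units x 0.6411 y 0.0071 z -0.8879 (5.3 rows)
```

>>> drive_tool(
  steps=[
    [[0, -0.03, 0, -0.05, 0], [0, 0, 0, -0.1, 0], [0, 0.01, 0, -0.15, 0], [0, 0.02, 0, -0.15, 0], [0, 0.02, 0, -0.15, 0], [0, 0.02, 0, -0.15, 0], [0, 0.02, 0, -0.1, 0], [0, 0.02, 0, -0.06, 0], [0, 0, 0, -0.03, 0], [0, 0, 0, 0, 0]],
  ],
)

```text
time: 22.77
tcp_pos: [0.3927, 0.3434, 0.1711]
eef_rot: [0.014, 1.652, 0.007]
ft_force: [0.5, -0.5, -0.2]
finger_gap: 0.0
```

```bash
python3 -c "
from h import *
go(.392,.342,.045)"
```

```text
t22.77 tcp [0.3927 0.3434 0.1711] jawyaw 1.566 down [-0.081  0.014 -0.997] q6 -0.95 gap 0.0000 F [ 0.5 -0.5 -0.2]
  TURN 0.000 pi (0.0 rows)  then SHIFT units x 0.6285 y -0.0156 z 0.0475 (3.0 rows)
```

>>> drive_tool(
  steps=[
    [[0, 0.15, 0, 0, 0], [0, 0.18, 0, 0, 0], [0, 0.15, 0, 0, 0], [0, 0.08, 0, 0, 0], [0, 0.03, 0, 0, 0], [0, 0, 0, 0, 0]],
  ],
)

```text
time: 23.27
tcp_pos: [0.3935, 0.3507, 0.0553]
eef_rot: [0.023, 1.636, 0.016]
ft_force: [-0.7, 0.2, 0.7]
finger_gap: 0.0005
```

```bash
python3 -c "
from h import *
go(.575,.342,.048)"
```

```text
t23.27 tcp [0.3935 0.3507 0.0553] jawyaw 1.565 down [-0.065  0.025 -0.998] q6 -0.97 gap 0.0005 F [-0.7  0.2  0.7]
  TURN 0.000 pi (0.0 rows)  then SHIFT units x -0.0238 y -0.0390 z 0.9081 (4.4 rows)
```

>>> drive_tool(
  steps=[
    [[0, 0.03, -0.02, 0.03, 0], [0, 0.01, -0.02, 0.06, 0], [0, 0, 0, 0.06, 0], [0, 0, 0, 0.06, 0], [0, 0, 0, 0.06, 0], [0, 0, 0, 0.06, 0], [0, 0, 0, 0.06, 0], [0, 0, 0, 0.06, 0], [0, 0, 0, 0.06, 0], [0, 0, 0, 0.06, 0]],
  ],
)

```text
time: 24.1
tcp_pos: [0.5243, 0.3426, 0.0464]
eef_rot: [0.03, 1.628, 0.019]
ft_force: [-0.6, 1.7, 1.1]
finger_gap: -0.0001
```

```bash
python3 -c "
from h import *
go(.575,.342,.048)"
```

```text
t24.10 tcp [0.5243 0.3426 0.0464] jawyaw 1.563 down [-0.057  0.031 -0.998] q6 -1.09 gap -0.0001 F [-0.6  1.7  1.1]
  TURN 0.000 pi (0.0 rows)  then SHIFT units x -0.0224 y -0.0006 z 0.2525 (1.2 rows)
```

>>> drive_tool(
  steps=[
    [[0, 0, 0, 0.05, 0], [0, 0, 0, 0.05, 0], [0, 0, 0, 0.04, 0], [0, 0, 0, 0.04, 0], [0, 0, 0, 0.03, 0], [0, 0, 0, 0.03, 0]],
  ],
)

```text
time: 24.6
tcp_pos: [0.5818, 0.342, 0.0456]
eef_rot: [0.034, 1.623, 0.019]
ft_force: [-18.8, 2.4, 5.5]
finger_gap: 0.0003
```

```bash
python3 -c "
from h import *
go(.575,.342,.048)
shot('top','t12',(150,80,350,280),3)"
```

```text
t24.60 tcp [0.5818 0.342  0.0456] jawyaw 1.560 down [-0.053  0.034 -0.998] q6 -1.12 gap 0.0003 F [-18.8   2.4   5.5]
  TURN 0.000 pi (0.0 rows)  then SHIFT units x -0.0100 y 0.0002 z -0.0346 (0.2 rows)
```

View pics/t12.png

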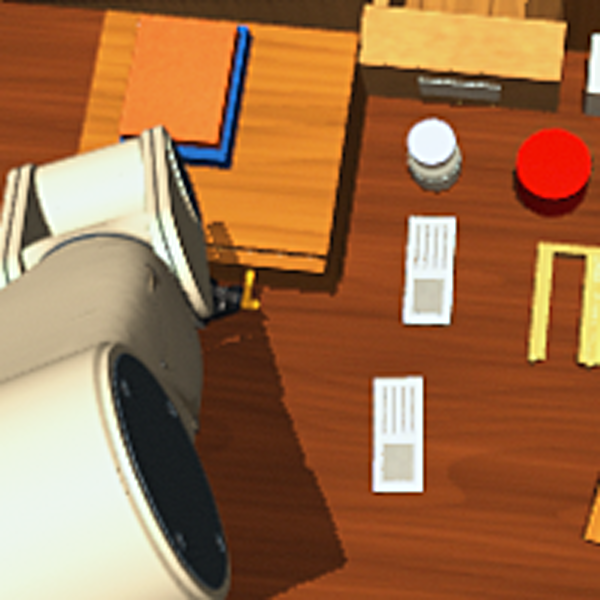

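>>> drive_tool(
  steps=[
    [[0, 0, 0, -0.04, 0], [0, 0, 0, -0.1, 0], [0, -0.04, 0, -0.16, 0], [0, -0.12, 0, -0.12, 0], [0, -0.18, -0.05, -0.05, 0], [0.8, -0.18, -0.12, 0, 0], [0.8, -0.1, -0.18, 0, 0], [0.8, 0, -0.18, 0, 0], [0.8, 0, -0.18, 0, 0], [0.8, 0, -0.18, 0, 0]],
  ],
)

```text
time: 25.48
tcp_pos: [0.4861, 0.1603, 0.1728]
eef_rot: [0.022, 1.619, 0.028]
ft_force: [0.3, 0.4, -0.3]
finger_gap: 0.0604
```

```bash
python3 -c "
from h import *
go(.445,.118,.17,.118+1.5708)"
```

```text
t25.48 tcp [0.4861 0.1603 0.1728] jawyaw 1.573 down [-0.048  0.032 -0.998] q6 -1.34 gap 0.0604 F [ 0.3  0.4 -0.3]
  TURN -0.037 pi (0.9 rows)  then SHIFT units x 0.0172 y -0.1861 z -0.2283 (1.4 rows)
```

>>> drive_tool(
  steps=[
    [[0.8, 0, 0, 0, -0.037], [0.8, 0, -0.05, -0.06, 0], [0.8, 0, -0.06, -0.07, 0], [0.8, 0, -0.04, -0.06, 0], [0.8, 0, -0.02, -0.03, 0], [0.8, 0, 0, 0, 0]],
  ],
)

```text
time: 25.98
tcp_pos: [0.4427, 0.1124, 0.1745]
eef_rot: [-0.069, 1.611, 0.12]
ft_force: [-0.2, -0.5, -0.4]
finger_gap: 0.0684
```

```bash
python3 wl.py w12 panel0; python3 -c "
from h import *
shot('top','t13',(150,80,350,280),3)"
```

```text
panel0 0.78 [300.6, 172.6, 349.8, 284.1] rect [0.486 0.126] [125.  51.] 0.10 fit [0.4855 0.1252 0.1098] iou 0.97
panel0 0.55 [275.2, 324.3, 315.1, 335.1] rect [0.608 0.11 ] [49. 13.] 1.53 fit [0.63   0.1478 1.6587] iou 0.18
t26.08 tcp [0.4442 0.1133 0.1747] jawyaw 1.690 down [-0.043  0.03  -0.999] q6 -1.52 gap 0.0682 F [1.2 0.9 0.2]
  TURN 0.000 pi (0.0 rows)  then SHIFT units x 0.0000 y 0.0000 z 0.0000 (0.0 rows)
tcp px [[321.42011409 249.8769498 ]]
```

View pics/w12.png

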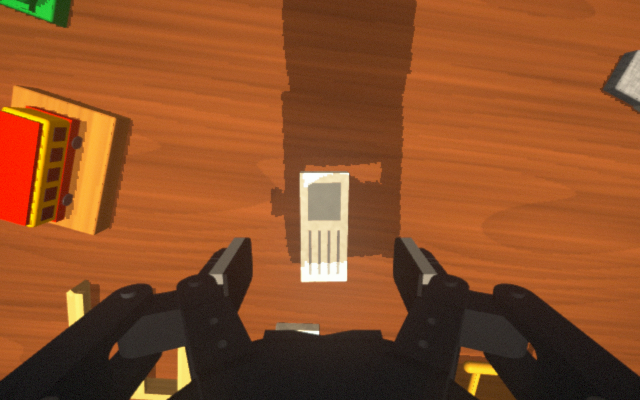

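View pics/t13.png

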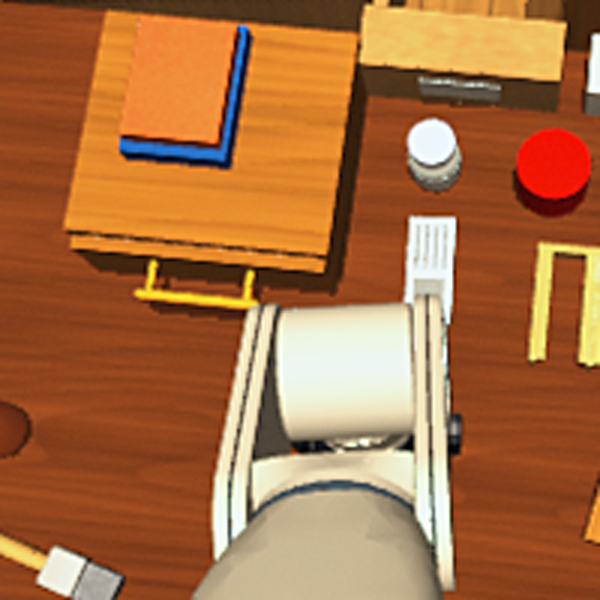

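>>> drive_tool(
  steps=[
    [[0.75, 0, 0, 0, 0.039], [0.75, 0, 0, 0, 0.039], [0.75, 0, 0, 0, 0.039], [0.75, 0, 0, 0, 0.039], [0.75, 0, 0, 0, 0.039], [0.75, 0, 0, 0, 0.039], [0.75, 0, 0, 0, 0.039], [0.75, 0, 0, 0, 0.039], [0.75, 0, 0, 0, 0.039], [0.75, 0, 0, 0, 0.039]],
  ],
)

```text
time: 26.97
tcp_pos: [0.4533, 0.1211, 0.1749]
eef_rot: [0.891, 1.434, -0.877]
ft_force: [-0.2, 0.3, -0.3]
finger_gap: 0.0641
```

```bash
python3 -c "
from h import *
go(.466,-.023,.12,-.225)"
```

```text
t26.97 tcp [0.4533 0.1211 0.1749] jawyaw 0.442 down [-0.035  0.032 -0.999] q6 -0.26 gap 0.0641 F [-0.2  0.3 -0.3]
  TURN 0.212 pi (5.3 rows)  then SHIFT units x 0.2489 y 0.2338 z 0.6944 (3.7 rows)
```

>>> drive_tool(
  steps=[
    [[0.75, 0, 0, 0, 0.039], [0.75, 0, 0, 0, 0.039], [0.75, 0, 0, 0, 0.039], [0.75, 0, 0, 0, 0.039], [0.75, 0, 0, 0, 0.039], [0.75, 0, 0, 0, 0.017], [0.75, 0.05, 0.05, 0.15, 0], [0.75, 0.06, 0.06, 0.17, 0], [0.75, 0.06, 0.06, 0.17, 0], [0.75, 0, 0, 0, 0]],
  ],
)

```text
time: 27.8
tcp_pos: [0.4732, 0.0255, 0.1369]
eef_rot: [1.393, 1.131, -1.387]
ft_force: [0.6, -0.3, -0.6]
finger_gap: 0.0642
```

```bash
python3 wl.py w13 tram; python3 -c "
from h import *
go(.466,-.023,.003,-.225)"
```

```text
tram 0.93 [275.4, 300.8, 398.4, 338.3] rect [ 0.453 -0.099] [124.  42.] -0.30 fit [ 0.4606 -0.0625 -0.2521] iou 0.52
t27.90 tcp [0.4737 0.0284 0.1383] jawyaw -0.236 down [-0.022  0.036 -0.999] q6 0.21 gap 0.0641 F [-0.  -0.4 -0.1]
  TURN 0.000 pi (0.0 rows)  then SHIFT units x 0.0000 y 0.0000 z 0.0000 (0.0 rows)
tcp px [[323.55623681 249.48532189]]
t27.90 tcp [0.4737 0.0284 0.1383] jawyaw -0.236 down [-0.022  0.036 -0.999] q6 0.21 gap 0.0641 F [-0.  -0.4 -0.1]
  TURN -0.004 pi (0.1 rows)  then SHIFT units x 0.6673 y 0.0396 z 0.2791 (3.5 rows)
```

View pics/w13.png

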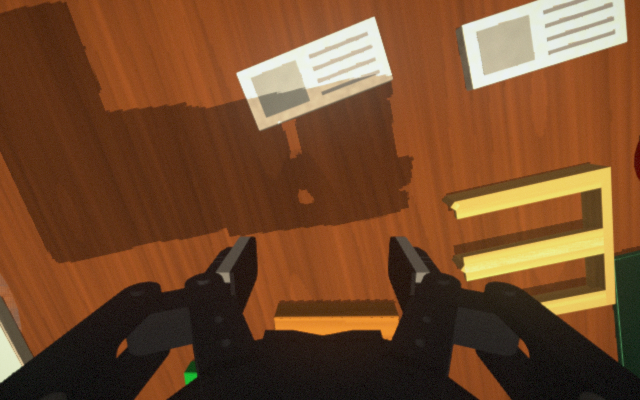

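```bash
python3 - <<'E'
from h import *
c=cam('wrist')
b=back(c,[[275,317],[397,317]],.025);print('edge',b.round(4),np.linalg.norm(b[1]-b[0]))
n=back(c,[[445,201],[457,216],[454,247],[466,279]],.0225);print(n.round(4))
E
```

```text
edge [[ 0.3979 -0.0754  0.025 ]
 [ 0.5114 -0.1002  0.025 ]] 0.11619400319247518
[[ 0.5723  0.0012  0.0225]
 [ 0.5805 -0.0146  0.0225]
 [ 0.574  -0.0428  0.0225]
 [ 0.5802 -0.0765  0.0225]]
```

```bash
python3 look.py | egrep 'tram|t[0-9]'; python3 -c "
from h import *
shot('top','t14',(280,130,480,330),3)"
```

```text
tram 0.63 [344.2, 221.6, 384.4, 268.8] rect [ 0.445 -0.138] [123.  93.] -0.20 fit [ 0.4443 -0.1365 -0.2115] iou 0.96
outline 0.60 [397.1, 220.8, 444.6, 281.3] (array([ 0.49946552, -0.38489996]), (57.33858108520508, 9.514429092407227), np.float64(0.029302871745655823))
cab_drawer0 0.67 [171.6, 159.0, 261.7, 185.1] (array([0.61532959, 0.33526471]), (276.7073974609375, 66.68651580810547), np.float64(1.5592885414085549))
drawer_in 0.85 [174.9, 157.3, 265.9, 182.9] (array([0.61593646, 0.33312189]), (273.3426818847656, 62.360328674316406), np.float64(1.5647023484305227))
drawer_in 0.75 [359.5, 125.2, 412.4, 166.2] (array([ 0.76003082, -0.16904555]), (159.5748291015625, 138.35910034179688), np.float64(-1.523907139713443))
cab_edge 0.66 [167.5, 82.5, 274.5, 183.3] (array([0.74171558, 0.33368536]), (312.8377380371094, 292.5214538574219), np.float64(-0.008204666686316031))
t28.45 tcp [0.473  0.0292 0.1389] jawyaw -0.234 down [-0.021  0.035 -0.999] q6 0.21 gap 0.0638 F [ 0.1 -0.  -0.1]
```

View pics/t14.png

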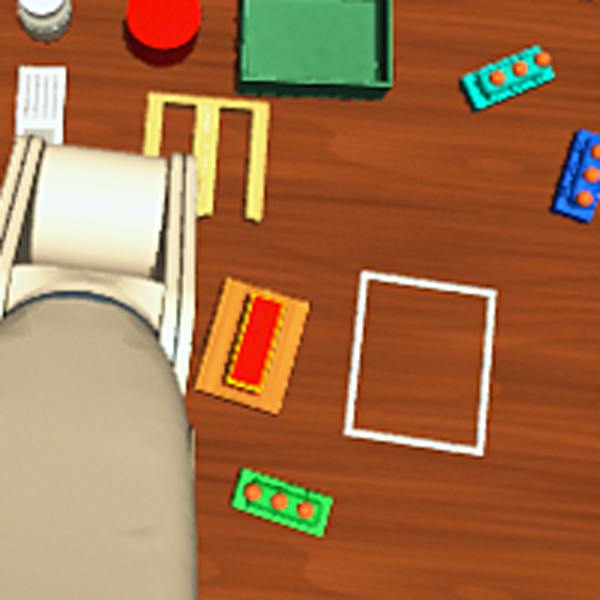

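```bash
python3 -c "
from h import *
go(.462,-.052,.003,-.21)"
```

```text
t28.50 tcp [0.473  0.0291 0.1389] jawyaw -0.234 down [-0.021  0.035 -0.999] q6 0.21 gap 0.0641 F [ 0.7  0.2 -0.6]
  TURN -0.008 pi (0.2 rows)  then SHIFT units x 0.6656 y 0.0498 z 0.4285 (3.8 rows)
```

>>> drive_tool(
  steps=[
    [[0.75, 0.05, 0.01, 0.04, -0.008], [0.75, 0.1, 0.01, 0.08, 0], [0.75, 0.12, 0.01, 0.08, 0], [0.75, 0.12, 0.01, 0.08, 0], [0.75, 0.1, 0.01, 0.06, 0], [0.75, 0.06, 0, 0.03, 0], [0.75, 0.03, 0, 0, 0], [0.75, 0, 0, 0, 0]],
  ],
)

```text
time: 29.17
tcp_pos: [0.4688, -0.0433, 0.0179]
eef_rot: [1.378, 1.142, -1.356]
ft_force: [-0.3, 0.6, 0.4]
finger_gap: 0.0642
```

```bash
python3 -c "
from h import *
go(.462,-.052,.003,-.21)
go(.456,-.082,.003,-.21)
shot('wrist','w14')"
```

```text
t29.17 tcp [ 0.4688 -0.0433  0.0179] jawyaw -0.206 down [-0.012  0.036 -0.999] q6 0.01 gap 0.0642 F [-0.3  0.6  0.4]
  TURN 0.001 pi (0.0 rows)  then SHIFT units x 0.0734 y -0.0225 z 0.0517 (0.4 rows)
t29.17 tcp [ 0.4688 -0.0433  0.0179] jawyaw -0.206 down [-0.012  0.036 -0.999] q6 0.01 gap 0.0642 F [-0.3  0.6  0.4]
  TURN 0.001 pi (0.0 rows)  then SHIFT units x 0.0684 y -0.0206 z 0.2046 (1.0 rows)
```

View pics/w14.png

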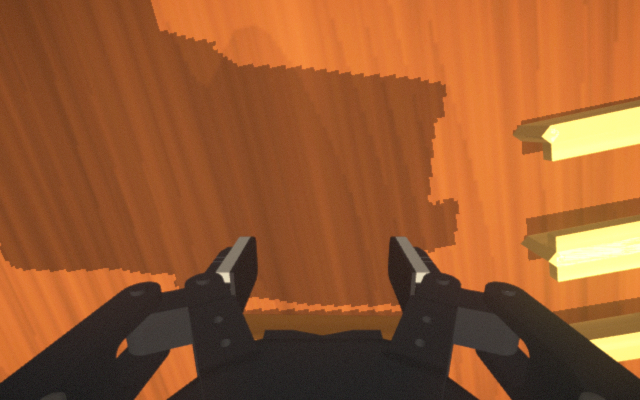

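>>> drive_tool(
  steps=[
    [[0.75, 0.04, -0.01, 0, 0], [0.75, 0.03, -0.01, 0.02, 0], [0.75, 0, 0, 0.04, 0], [0.75, 0, 0, 0.04, 0], [0.75, 0, 0, 0.04, 0], [0.75, 0, 0, 0.03, 0], [0.75, 0, 0, 0.03, 0], [0.75, 0, 0, 0.03, 0]],
  ],
)

```text
time: 29.88
tcp_pos: [0.4574, -0.0891, 0.0051]
eef_rot: [1.379, 1.139, -1.347]
ft_force: [0.5, 2.0, -0.8]
finger_gap: 0.0641
```

```bash
python3 -c "
from h import *
go(.456,-.082,.003,-.21)
go(.4495,-.261,.003,-.045)"
```

```text
t29.88 tcp [ 0.4574 -0.0891  0.0051] jawyaw -0.202 down [-0.005  0.035 -0.999] q6 -0.10 gap 0.0641 F [ 0.5  2.  -0.8]
  TURN 0.003 pi (0.1 rows)  then SHIFT units x 0.0119 y -0.0139 z -0.0329 (0.2 rows)
t29.88 tcp [ 0.4574 -0.0891  0.0051] jawyaw -0.202 down [-0.005  0.035 -0.999] q6 -0.10 gap 0.0641 F [ 0.5  2.  -0.8]
  TURN -0.050 pi (1.3 rows)  then SHIFT units x -0.0192 y -0.0004 z 0.8603 (4.1 rows)
```

>>> drive_tool(
  steps=[
    [[0.75, 0, 0.005, 0.05, -0.006], [0.75, 0, 0.005, 0.05, -0.006], [0.75, 0, 0.005, 0.05, -0.006], [0.75, 0, 0.005, 0.05, -0.006], [0.75, 0, 0.005, 0.05, -0.006], [0.75, 0, 0.005, 0.05, -0.006], [0.75, 0, 0.005, 0.05, -0.006], [0.75, 0, 0.005, 0.05, -0.006], [0.75, 0, 0.005, 0.05, 0], [0.75, 0, 0.005, 0.05, 0]],
  ],
)

```text
time: 30.72
tcp_pos: [0.4504, -0.1929, 0.0041]
eef_rot: [1.272, 1.226, -1.235]
ft_force: [0.7, 5.3, 5.5]
finger_gap: 0.0637
```

```bash
python3 look.py | egrep 'tram|outline'; python3 -c "
from h import *
go(.4495,-.261,.003,-.045)"
```

```text
outline 0.52 [430.9, 223.7, 445.0, 239.3] (array([ 0.51819501, -0.37906842]), (57.356422424316406, 29.567119598388672), np.float64(0.7183424968893704))
outline 0.27 [323.0, 121.1, 349.4, 152.8] (array([ 0.79685614, -0.01308778]), (103.59880828857422, 80.95145416259766), np.float64(0.09699687924167422))
t31.27 tcp [ 0.451  -0.1923  0.0038] jawyaw -0.049 down [-0.011  0.042 -0.999] q6 -0.46 gap 0.0640 F [-0.   0.5  0.4]
  TURN -0.001 pi (0.0 rows)  then SHIFT units x -0.0106 y 0.0080 z 0.3433 (1.6 rows)
```

>>> drive_tool(
  steps=[
    [[0.75, 0, 0, 0.04, 0], [0.75, 0, 0, 0.05, 0], [0.75, 0, 0, 0.05, 0], [0.75, 0, 0, 0.05, 0], [0.75, 0, 0, 0.04, 0], [0.75, 0, 0, 0.03, 0], [0.75, 0, 0, 0.02, 0], [0.75, 0, 0, 0.01, 0]],
  ],
)

```text
time: 31.93
tcp_pos: [0.4466, -0.2502, 0.0019]
eef_rot: [1.272, 1.234, -1.233]
ft_force: [0.2, 5.3, 5.0]
finger_gap: 0.0639
```

```bash
python3 -c "
from h import *
go(.4495,-.261,.003,-.045)
shot('scene','s2',(180,150,380,280),4)
shot('wrist','w15')"
```

```text
t31.93 tcp [ 0.4466 -0.2502  0.0019] jawyaw -0.047 down [-0.015  0.048 -0.999] q6 -0.56 gap 0.0639 F [0.2 5.3 5. ]
  TURN -0.001 pi (0.0 rows)  then SHIFT units x -0.0085 y 0.0168 z 0.0529 (0.3 rows)
```

View pics/s2.png

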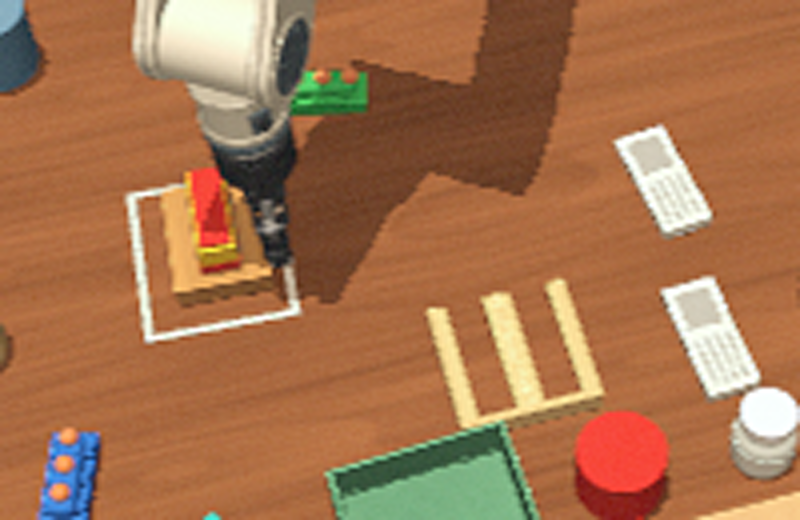

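>>> drive_tool(
  steps=[
    [[0.75, 0, 0, 0.03, 0], [0.75, 0, 0, 0.03, 0], [0.75, 0, 0, -0.05, 0], [0.75, 0, 0, -0.1, 0], [0.75, -0.05, 0, -0.15, 0], [0.75, -0.15, 0, -0.15, 0], [0.75, -0.18, 0, -0.18, 0], [0.75, -0.18, 0, -0.18, 0], [0.75, -0.16, 0, -0.18, 0], [0.75, -0.1, 0, -0.1, 0]],
  ],
)

```text
time: 32.87
tcp_pos: [0.4558, -0.0654, 0.1558]
eef_rot: [1.272, 1.235, -1.242]
ft_force: [0.8, 0.8, 0.6]
finger_gap: 0.0641
```

```bash
python3 look.py | egrep 'tram|outline|panel'; python3 -c "
from h import *
go()
shot('top','t15',(280,130,480,330),3)"
```

```text
panel0 0.66 [404.7, 232.1, 442.3, 275.5] rect [ 0.441 -0.323] [126. 101.] -0.04 fit [ 0.4396 -0.3403  0.0387] iou 0.57
panel0 0.64 [277.8, 206.3, 292.3, 244.6] rect [0.487 0.122] [118.  48.] 0.16 fit [0.4881 0.1223 0.1237] iou 0.85
tram 0.60 [404.3, 231.2, 441.9, 273.5] rect [ 0.44  -0.322] [122.  95.] -0.05 fit [ 0.4399 -0.3217 -0.0391] iou 0.94
outline 0.56 [395.2, 221.6, 445.2, 282.0] (array([ 0.36551657, -0.29110382]), (112.40702819824219, 37.56765365600586), np.float64(1.18873630733493))
t33.42 tcp [ 0.4552 -0.0683  0.153 ] jawyaw -0.055 down [-0.024  0.048 -0.999] q6 -0.19 gap 0.0642 F [-0.5  0.2 -0.3]
  TURN 0.000 pi (0.0 rows)  then SHIFT units x 0.0000 y 0.0000 z 0.0000 (0.0 rows)
```

View pics/t15.png

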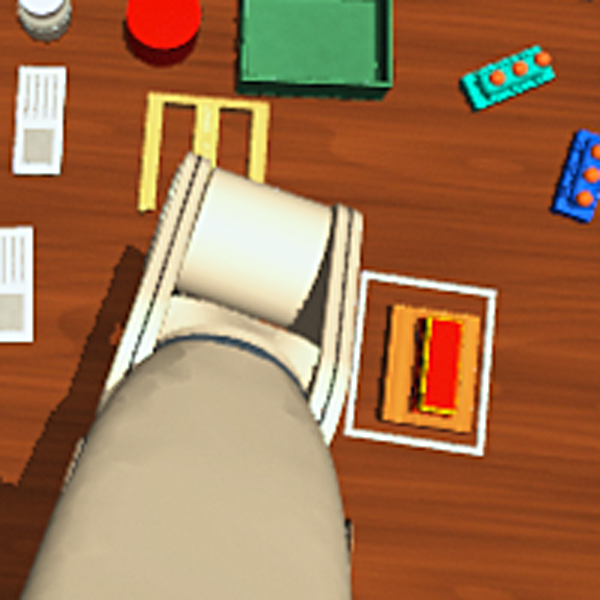

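>>> drive_tool(
  steps=[
    [[0.8, 0, 0, 0, 0.039], [0.8, 0, 0, 0, 0.039], [0.8, 0, 0, 0, 0.039], [0.8, 0, 0, 0, 0.039], [0.8, 0, 0, 0, 0.039], [0.8, 0, 0, 0, 0.039], [0.8, 0, 0, 0, 0.039], [0.8, 0, 0, 0, 0.039], [0.8, 0, 0, 0, 0.039], [0.8, 0, 0, 0, 0.039]],
  ],
)

```text
time: 34.3
tcp_pos: [0.4538, -0.0713, 0.1495]
eef_rot: [2.078, 0.335, -2.127]
ft_force: [-0.5, -0.2, 0.3]
finger_gap: 0.0688
```

>>> drive_tool(
  steps=[
    [[0.8, 0, 0, 0, 0.039], [0.8, 0, 0, 0, 0.039], [0.8, 0, 0, 0, 0.011], [0.8, 0, 0, 0, 0]],
  ],
)

```text
time: 34.63
tcp_pos: [0.4532, -0.0725, 0.1481]
eef_rot: [-2.146, -0.021, 2.218]
ft_force: [-0.3, 0.6, 0.1]
finger_gap: 0.0683
```

```bash
python3 wl.py w16 tray; python3 -c "
from h import *
go(.446,.120,.15,.11-1.5708)"
```

```text
tray 0.83 [235.6, 4.0, 403.4, 38.2] rect [ 0.588 -0.068] [27. 25.] -0.04 fit [ 0.5874 -0.0688 -0.0037] iou 0.24
t34.73 tcp [ 0.4532 -0.0725  0.1482] jawyaw -1.598 down [-0.032  0.05  -0.998] q6 1.35 gap 0.0682 F [0.1 0.  0.9]
  TURN 0.000 pi (0.0 rows)  then SHIFT units x 0.0000 y 0.0000 z 0.0000 (0.0 rows)
tcp px [[323.08839598 248.05043514]]
t34.73 tcp [ 0.4532 -0.0725  0.1482] jawyaw -1.598 down [-0.032  0.05  -0.998] q6 1.35 gap 0.0682 F [0.1 0.  0.9]
  TURN -0.044 pi (1.1 rows)  then SHIFT units x 0.0398 y -0.9596 z -0.0712 (4.6 rows)
```

View pics/w16.png

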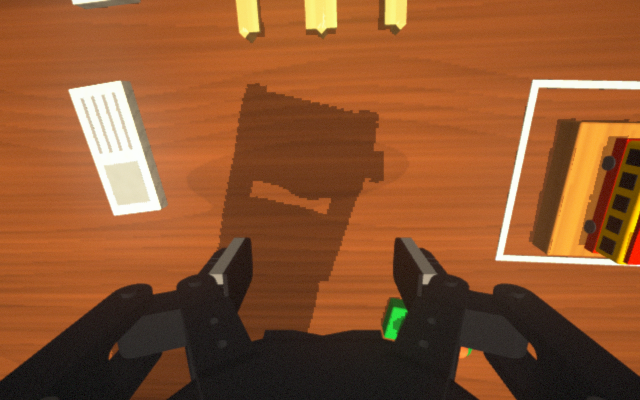

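>>> drive_tool(
  steps=[
    [[0.8, -0.04, 0, -0.05, 0], [0.8, -0.08, 0, -0.1, 0], [0.8, -0.08, 0, -0.12, 0], [0.8, -0.05, 0, -0.1, 0], [0.8, -0.02, 0, -0.05, 0], [0.8, 0, 0, 0, 0], [0.8, 0, 0, 0, 0]],
  ],
)

```text
time: 35.32
tcp_pos: [0.5398, -0.0776, 0.1993]
eef_rot: [-2.145, -0.036, 2.229]
ft_force: [-1.3, 0.2, -0.1]
finger_gap: 0.0683
```

```bash
python3 - <<'E'
from h import *
c,im=shot('wrist','w17')
import pickle; pickle.dump(c,open('c17.pkl','wb'))
go()
cv2.imwrite('pics/c17.png',cv2.resize(im[0:200,200:440,::-1],None,fx=3.3,fy=3,interpolation=cv2.INTER_CUBIC))
E
```

```text
t35.37 tcp [ 0.5395 -0.0777  0.1992] jawyaw -1.589 down [-0.038  0.051 -0.998] q6 1.37 gap 0.0680 F [-0.2  0.3  0.3]
  TURN 0.000 pi (0.0 rows)  then SHIFT units x 0.0000 y 0.0000 z 0.0000 (0.0 rows)
```

View pics/c17.png

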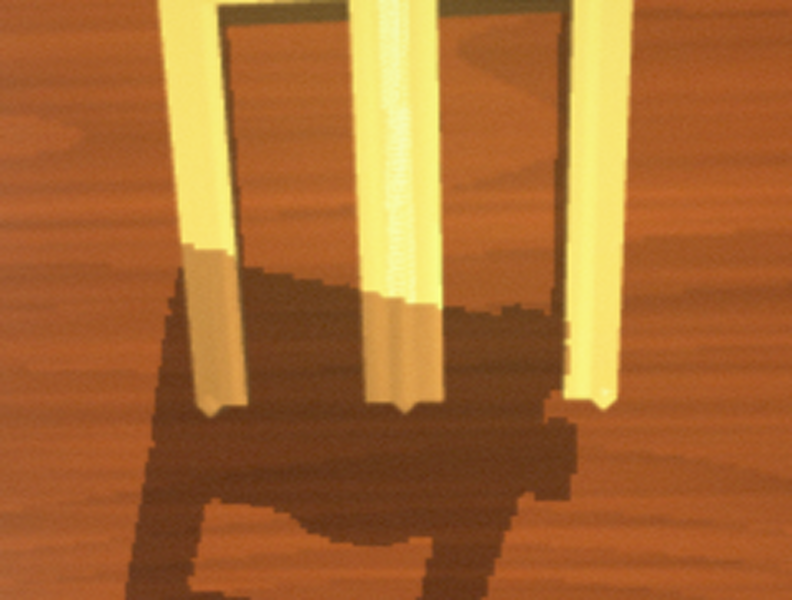

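```bash
python3 - <<'E'
from h import *
import pickle; c=pickle.load(open('c17.pkl','rb'))
L={'Lout':[(197,406),(160,0)],'Lin':[(247,403),(217,10)],'Cl':[(367,402),(350,0)],'Cr':[(443,401),(437,0)],'Rin':[(565,399),(571,10)],'Rout':[(618,400),(633,0)],'tips':[(212,414),(404,411),(603,408)]}
for k,v in L.items():
    P=back(c,[[200+(a+.5)/3.3-.5,(b+.5)/3-.5] for a,b in v],.0225)[:,:2]; d=P[1]-P[0]
    print(k,P.round(4).tolist(),'yaw %.4f'%np.arctan2(d[1],d[0]))
E
```

```text
Lout [[0.5787, -0.0041], [0.7005, -0.0035]] yaw 0.0049
Lin [[0.5795, -0.0199], [0.6973, -0.0192]] yaw 0.0060
Cl [[0.5794, -0.0574], [0.6988, -0.0562]] yaw 0.0098
Cr [[0.5794, -0.0809], [0.698, -0.0801]] yaw 0.0068
Rin [[0.5796, -0.1182], [0.6942, -0.1165]] yaw 0.0144
Rout [[0.579, -0.1343], [0.6963, -0.1331]] yaw 0.0096
tips [[0.5759, -0.0086], [0.5762, -0.0688], [0.5764, -0.1298]] yaw -1.5666
```

```bash
python3 -c "
from h import *
go(.42,.118,.16,.11-1.5708)"
```

```text
t35.37 tcp [ 0.5395 -0.0777  0.1992] jawyaw -1.589 down [-0.038  0.051 -0.998] q6 1.37 gap 0.0680 F [-0.2  0.3  0.3]
  TURN -0.041 pi (1.0 rows)  then SHIFT units x 0.2676 y -1.0259 z 0.4783 (5.6 rows)
```

>>> drive_tool(
  steps=[
    [[0.8, 0, 0, 0, -0.038], [0.8, 0.02, -0.06, 0.04, -0.003], [0.8, 0.03, -0.12, 0.06, 0], [0.8, 0.04, -0.16, 0.07, 0], [0.8, 0.04, -0.16, 0.07, 0], [0.8, 0.04, -0.16, 0.07, 0], [0.8, 0.04, -0.14, 0.06, 0], [0.8, 0.03, -0.1, 0.04, 0], [0.8, 0, -0.05, 0.02, 0], [0.8, 0, 0, 0, 0]],
  ],
)

```text
time: 36.2
tcp_pos: [0.4111, 0.106, 0.1573]
eef_rot: [2.131, 0.185, -2.238]
ft_force: [0.2, 0.2, 0.4]
finger_gap: 0.0682
```

```bash
python3 wl.py w18 panel0; python3 -c "
from h import *
go(.446,.120,-.002,.11-1.5708)"
```

```text
panel0 0.88 [288.2, 16.6, 349.1, 165.2] rect [0.486 0.125] [122.  51.] 0.12 fit [0.4853 0.1249 0.1166] iou 0.98
t36.30 tcp [0.4127 0.1049 0.1576] jawyaw -1.456 down [-0.051  0.049 -0.998] q6 1.58 gap 0.0684 F [ 0.4 -0.7  1. ]
  TURN 0.000 pi (0.0 rows)  then SHIFT units x 0.0000 y 0.0000 z 0.0000 (0.0 rows)
tcp px [[323.21086479 248.15085217]]
t36.30 tcp [0.4127 0.1049 0.1576] jawyaw -1.456 down [-0.051  0.049 -0.998] q6 1.58 gap 0.0684 F [ 0.4 -0.7  1. ]
  TURN 0.002 pi (0.0 rows)  then SHIFT units x 0.7913 y -0.0137 z -0.2096 (3.9 rows)
```

View pics/w18.png

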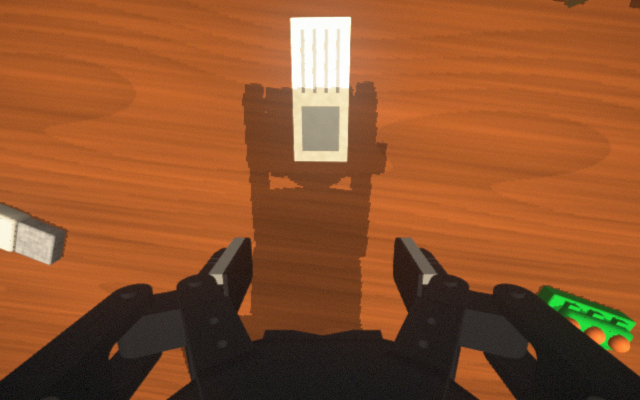

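```bash
python3 -c "
from h import *
go(.485,.1248,.0,.115-1.5708)"
```

```text
t36.30 tcp [0.4127 0.1049 0.1576] jawyaw -1.456 down [-0.051  0.049 -0.998] q6 1.58 gap 0.0684 F [ 0.4 -0.7  1. ]
  TURN 0.000 pi (0.0 rows)  then SHIFT units x 0.7726 y -0.0146 z -0.4055 (4.2 rows)
```

>>> drive_tool(
  steps=[
    [[0.8, 0.08, 0, -0.06, 0], [0.8, 0.15, 0, -0.1, 0], [0.8, 0.18, -0.01, -0.1, 0], [0.8, 0.15, 0, -0.08, 0], [0.8, 0.08, 0, -0.03, 0], [0.8, 0.03, 0, 0, 0], [0.8, 0, 0, 0, 0]],
  ],
  grip_force=30,
)

```text
time: 36.88
tcp_pos: [0.4883, 0.1164, 0.0168]
eef_rot: [2.147, 0.178, -2.228]
ft_force: [-1.1, -0.1, -0.4]
finger_gap: 0.0684
```

```bash
python3 -c "
from h import *
go(.485,.1248,.0,.115-1.5708)"
```

```text
t36.88 tcp [0.4883 0.1164 0.0168] jawyaw -1.461 down [-0.04   0.049 -0.998] q6 1.55 gap 0.0684 F [-1.1 -0.1 -0.4]
  TURN -0.001 pi (0.0 rows)  then SHIFT units x 0.0867 y -0.0391 z 0.0086 (0.5 rows)
```

>>> drive_tool(
  steps=[
    [[0.8, 0.03, -0.025, 0.005, 0], [0.8, 0.03, -0.012, 0, 0], [0.8, 0.015, 0, 0, 0], [0.4, 0, 0, 0, 0], [0.4, 0, 0, 0, 0], [0.4, 0, 0, 0, 0], [0.4, 0, 0, 0, 0], [0.4, 0, 0, 0, 0]],
  ],
)

```text
time: 37.55
tcp_pos: [0.4864, 0.1239, 0.0061]
eef_rot: [2.154, 0.178, -2.223]
ft_force: [0.0, 0.3, -0.8]
finger_gap: 0.0488
```

```bash
python3 -c "
from h import *
go(.485,.1248,.0,.115-1.5708)
shot('wrist','w19')"
```

```text
t37.55 tcp [0.4864 0.1239 0.0061] jawyaw -1.461 down [-0.034  0.051 -0.998] q6 1.56 gap 0.0488 F [ 0.   0.3 -0.8]
  TURN -0.002 pi (0.0 rows)  then SHIFT units x 0.0310 y -0.0034 z 0.0055 (0.2 rows)
```

View pics/w19.png

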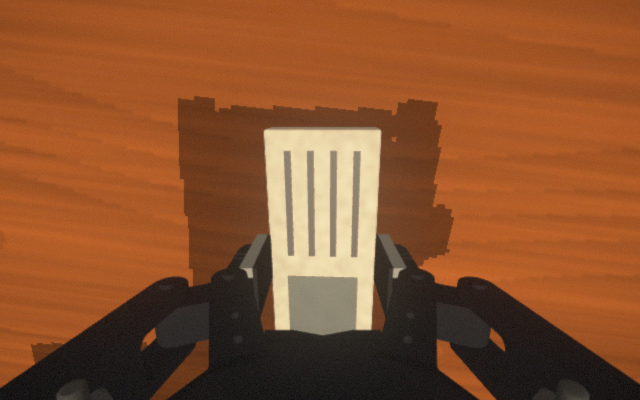

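>>> drive_tool(
  steps=[
    [[0.4, -0.05, 0, 0, 0], [0.4, -0.1, 0, 0, 0], [0.4, -0.06, 0, 0, 0.015], [0.4, -0.02, 0, 0, 0.017], [0.4, 0, 0, 0, 0]],
  ],
  grip_force=50,
)

```text
time: 38.02
tcp_pos: [0.4876, 0.1213, 0.0559]
eef_rot: [-2.16, -0.062, 2.238]
ft_force: [0.1, -0.6, -1.2]
finger_gap: 0.048
```

```bash
python3 -c "
from h import *
go(.506,-.039,.05,.008-1.5708)"
```

```text
t38.02 tcp [0.4876 0.1213 0.0559] jawyaw -1.566 down [-0.036  0.05  -0.998] q6 1.68 gap 0.0480 F [ 0.1 -0.6 -1.2]
  TURN -0.001 pi (0.0 rows)  then SHIFT units x -0.0140 y 0.8026 z -0.0850 (3.9 rows)
```

>>> drive_tool(
  steps=[
    [[0.4, 0, 0.06, -0.01, 0], [0.4, 0, 0.12, -0.02, 0], [0.4, 0, 0.15, -0.02, 0], [0.4, 0, 0.15, -0.02, 0], [0.4, 0, 0.12, -0.01, 0], [0.4, 0, 0.08, 0, 0], [0.4, 0, 0.04, 0, 0], [0.4, 0, 0.02, 0, 0], [0.4, 0, 0, 0, 0]],
  ],
)

```text
time: 38.77
tcp_pos: [0.5058, -0.0363, 0.0478]
eef_rot: [-2.168, -0.08, 2.244]
ft_force: [-0.7, -0.1, -0.3]
finger_gap: 0.0483
```

```bash
python3 -c "
from h import *
go(.508,-.039,.008,.008-1.5708)
shot('wrist','w20')"
```

```text
t38.77 tcp [ 0.5058 -0.0363  0.0478] jawyaw -1.550 down [-0.035  0.05  -0.998] q6 1.37 gap 0.0483 F [-0.7 -0.1 -0.3]
  TURN 0.004 pi (0.1 rows)  then SHIFT units x 0.1978 y 0.0236 z -0.0176 (1.0 rows)
```

View pics/w20.png

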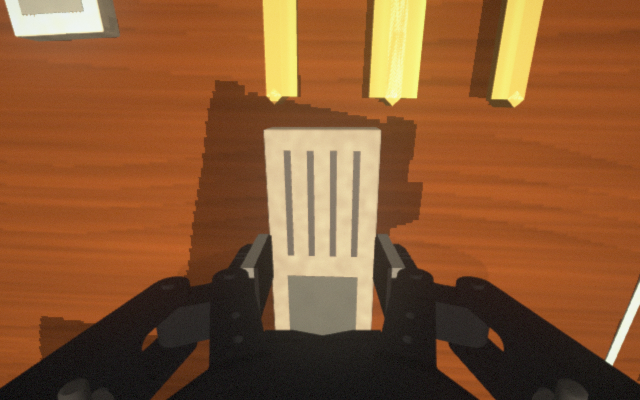

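>>> drive_tool(
  steps=[
    [[0.4, 0.04, 0.01, -0.01, 0.004], [0.4, 0.06, 0.008, -0.008, 0], [0.4, 0.05, 0, 0, 0], [0.4, 0.03, 0, 0, 0], [0.4, 0.01, 0, 0, 0], [0.4, 0, 0, 0, 0]],
  ],
)

```text
time: 39.32
tcp_pos: [0.5076, -0.0338, 0.0047]
eef_rot: [-2.162, -0.071, 2.242]
ft_force: [-0.2, -5.5, 9.5]
finger_gap: 0.0481
```

```bash
python3 -c "
from h import *
go(.508,-.039,.008,.008-1.5708)
shot('wrist','w21')"
```

```text
t39.32 tcp [ 0.5076 -0.0338  0.0047] jawyaw -1.558 down [-0.037  0.05  -0.998] q6 1.37 gap 0.0481 F [-0.2 -5.5  9.5]
  TURN 0.002 pi (0.0 rows)  then SHIFT units x -0.0181 y 0.0250 z -0.0013 (0.1 rows)
```

View pics/w21.png

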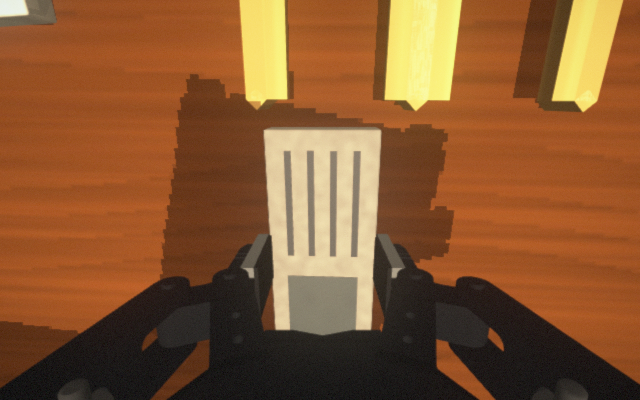

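>>> drive_tool(
  steps=[
    [[0.4, -0.015, 0.015, 0, 0], [0.4, 0, 0.012, 0, 0], [0.4, 0, 0, 0, 0]],
  ],
)

```text
time: 39.62
tcp_pos: [0.508, -0.0395, 0.0082]
eef_rot: [-2.163, -0.072, 2.242]
ft_force: [0.0, -0.6, -1.0]
finger_gap: 0.0485
```

```bash
python3 -c "
from h import *
go(.508,-.039,.008,.008-1.5708)
shot('wrist','w22')"
```

```text
t39.62 tcp [ 0.508  -0.0395  0.0082] jawyaw -1.557 down [-0.036  0.05  -0.998] q6 1.36 gap 0.0485 F [ 0.  -0.6 -1. ]
  TURN 0.002 pi (0.0 rows)  then SHIFT units x 0.0009 y -0.0025 z 0.0000 (0.0 rows)
```

View pics/w22.png

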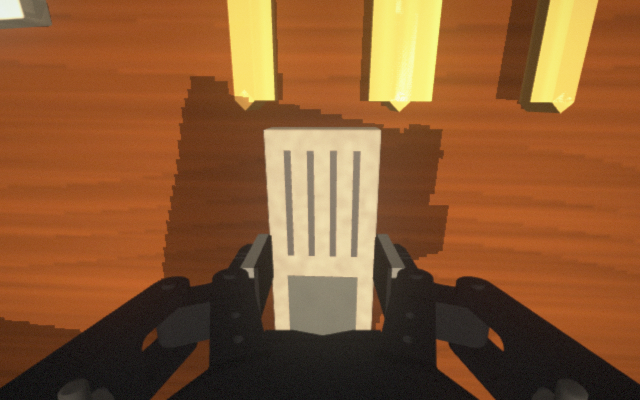

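>>> drive_tool(
  steps=[
    [[0.75, 0, 0, 0, 0], [0.75, 0, 0, 0, 0], [0.75, 0, 0, 0, 0], [0.75, 0, 0, 0.05, 0], [0.75, 0, 0, 0.1, 0], [0.75, 0, 0, 0.12, 0], [0.75, 0, 0, 0.1, 0], [0.75, 0, 0, 0.05, 0], [0.35, 0, 0, 0, 0], [0.35, 0, 0, 0, 0]],
  ],
)

```text
time: 40.5
tcp_pos: [0.4197, -0.0409, 0.0128]
eef_rot: [-2.168, -0.071, 2.238]
ft_force: [0.4, -0.1, -0.6]
finger_gap: 0.0412
```

```bash
python3 wl.py w23 panel0; python3 -c "
from h import *
go(.43,-.039,.004,.008-1.5708)"
```

```text
panel0 0.72 [260.2, 1.7, 386.1, 197.6] rect [ 0.489 -0.04 ] [85. 52.] 0.02 fit [ 0.5083 -0.0394  0.0219] iou 0.99
t40.60 tcp [ 0.4208 -0.0409  0.0127] jawyaw -1.557 down [-0.031  0.05  -0.998] q6 1.31 gap 0.0299 F [ 0.2 -0.6 -0. ]
  TURN 0.000 pi (0.0 rows)  then SHIFT units x 0.0000 y 0.0000 z 0.0000 (0.0 rows)
tcp px [[323.12710865 248.06680775]]
t40.60 tcp [ 0.4208 -0.0409  0.0127] jawyaw -1.557 down [-0.031  0.05  -0.998] q6 1.31 gap 0.0299 F [ 0.2 -0.6 -0. ]
  TURN 0.002 pi (0.0 rows)  then SHIFT units x 0.0427 y -0.0071 z -0.0477 (0.3 rows)
```

View pics/w23.png

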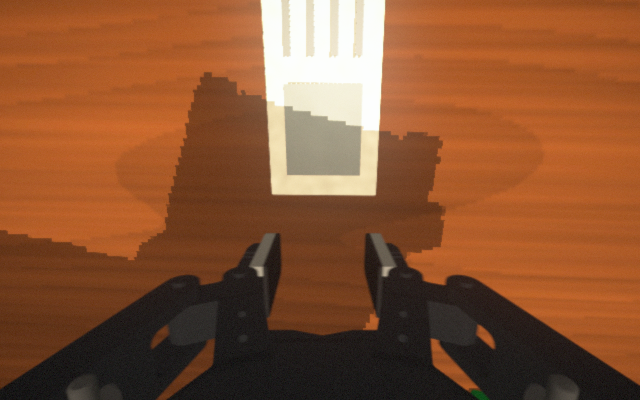

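>>> drive_tool(
  steps=[
    [[0.35, 0.04, -0.007, -0.02, 0.002], [0.35, 0.02, 0, -0.02, 0], [0.35, 0, 0, -0.04, 0], [0.35, 0, 0, -0.04, 0], [0.35, 0, 0, -0.04, 0], [0.35, 0, 0, -0.04, 0]],
  ],
)

```text
time: 41.1
tcp_pos: [0.4314, -0.0387, 0.0004]
eef_rot: [-2.09, -0.075, 2.304]
ft_force: [-25.2, -13.5, 45.9]
finger_gap: 0.03
```

```bash
python3 -c "
from h import *
go(.568,-.0387,.001,.008-1.5708)
shot('wrist','w24')"
```

```text
t41.10 tcp [ 4.314e-01 -3.870e-02  4.000e-04] jawyaw -1.561 down [-0.097  0.055 -0.994] q6 1.35 gap 0.0300 F [-25.2 -13.5  45.9]
  TURN 0.001 pi (0.0 rows)  then SHIFT units x -0.0698 y 0.0052 z -0.6797 (3.3 rows)
```

View pics/w24.png

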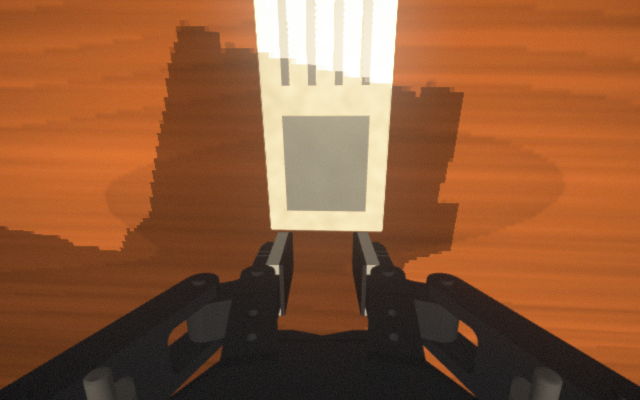

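>>> drive_tool(
  steps=[
    [[0.35, -0.03, 0, 0, 0], [0.35, 0, 0, 0, 0]],
  ],
)

```text
time: 41.32
tcp_pos: [0.4303, -0.0393, 0.0061]
eef_rot: [-2.081, -0.075, 2.31]
ft_force: [1.0, -0.1, 0.2]
finger_gap: 0.0297
```

```bash
python3 -c "
from h import *
go(.568,-.0387,.006,.008-1.5708)"
```

```text
t41.32 tcp [ 0.4303 -0.0393  0.0061] jawyaw -1.562 down [-0.104  0.055 -0.993] q6 1.35 gap 0.0297 F [ 1.  -0.1  0.2]
  TURN 0.000 pi (0.0 rows)  then SHIFT units x -0.0711 y 0.0023 z -0.6850 (3.3 rows)
```

>>> drive_tool(
  steps=[
    [[0.35, -0.003, 0, -0.03, 0], [0.35, -0.004, 0, -0.04, 0], [0.35, -0.004, 0, -0.04, 0], [0.35, -0.004, 0, -0.04, 0], [0.35, -0.004, 0, -0.04, 0]],
  ],
)

```text
time: 41.73
tcp_pos: [0.4728, -0.0384, 0.0038]
eef_rot: [-2.08, -0.076, 2.312]
ft_force: [-2.6, 0.4, 1.6]
finger_gap: 0.0299
```

```bash
python3 -c "
from h import *
go(.568,-.0387,.006,.008-1.5708)
shot('wrist','w25')"
```

```text
t41.73 tcp [ 0.4728 -0.0384  0.0038] jawyaw -1.561 down [-0.106  0.056 -0.993] q6 1.37 gap 0.0299 F [-2.6  0.4  1.6]
  TURN 0.000 pi (0.0 rows)  then SHIFT units x -0.0613 y 0.0046 z -0.4720 (2.3 rows)
```

View pics/w25.png

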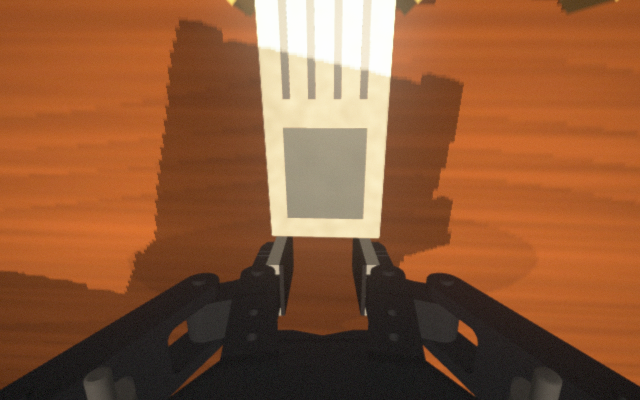

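>>> drive_tool(
  steps=[
    [[0.35, -0.009, 0, -0.04, 0], [0.35, -0.006, 0, -0.045, 0], [0.35, -0.005, 0, -0.045, 0], [0.35, -0.005, 0, -0.045, 0], [0.35, -0.005, 0, -0.045, 0], [0.35, -0.005, 0, -0.045, 0]],
  ],
)

```text
time: 42.28
tcp_pos: [0.5343, -0.0378, 0.0051]
eef_rot: [-2.084, -0.076, 2.309]
ft_force: [0.2, 0.3, -0.1]
finger_gap: 0.0303
```

```bash
python3 -c "
from h import *
go(.568,-.0387,.006,.008-1.5708)
shot('wrist','w26')"
```

```text
t42.28 tcp [ 0.5343 -0.0378  0.0051] jawyaw -1.561 down [-0.102  0.055 -0.993] q6 1.39 gap 0.0303 F [ 0.2  0.3 -0.1]
  TURN 0.001 pi (0.0 rows)  then SHIFT units x -0.0222 y 0.0054 z -0.1671 (0.8 rows)
```

View pics/w26.png

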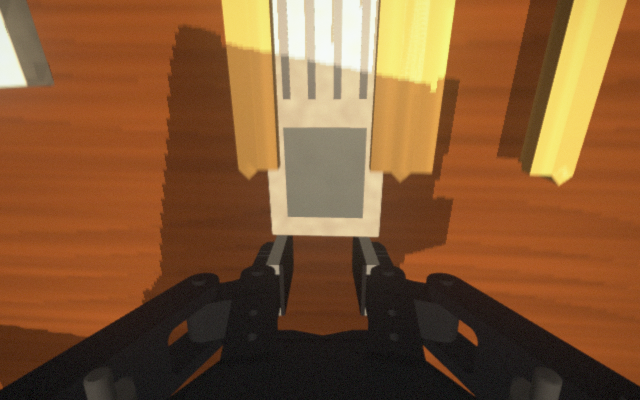

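>>> drive_tool(
  steps=[
    [[0.12, -0.01, 0, 0.01, 0], [0.12, -0.005, 0, 0, 0], [0.12, 0, 0, 0, 0], [0.12, -0.005, 0.002, -0.04, 0], [0.12, -0.005, 0.002, -0.045, 0], [0.12, -0.004, 0, -0.04, 0], [0.12, -0.003, 0, -0.03, 0], [0.12, -0.002, 0, -0.02, 0], [0.12, 0, 0, -0.02, 0]],
  ],
)

```text
time: 43.08
tcp_pos: [0.5684, -0.0383, 0.0082]
eef_rot: [-2.063, -0.078, 2.327]
ft_force: [-15.3, -2.7, 14.3]
finger_gap: 0.0102
```

```bash
python3 -c "
from h import *
go(.568,-.0387,.008,.008-1.5708)
shot('wrist','w27')"
```

```text
t43.08 tcp [ 0.5684 -0.0383  0.0082] jawyaw -1.560 down [-0.12   0.056 -0.991] q6 1.40 gap 0.0102 F [-15.3  -2.7  14.3]
  TURN 0.001 pi (0.0 rows)  then SHIFT units x 0.0011 y 0.0022 z 0.0017 (0.0 rows)
```

View pics/w27.png

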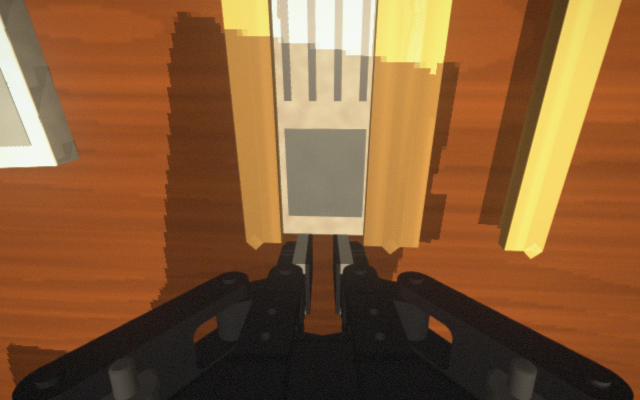

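>>> drive_tool(
  steps=[
    [[0.12, -0.02, 0, 0.06, 0], [0.12, -0.06, 0, 0.1, 0], [0.5, -0.14, 0, 0.05, 0], [0.8, -0.18, -0.02, 0, 0], [0.8, -0.18, -0.08, 0, 0], [0.8, -0.14, -0.14, 0, 0], [0.8, 0, -0.16, 0, 0], [0.8, 0, -0.16, 0, 0], [0.8, 0, -0.16, 0, 0]],
  ],
)

```text
time: 43.88
tcp_pos: [0.5457, 0.0965, 0.1715]
eef_rot: [-2.056, -0.07, 2.323]
ft_force: [0.8, -0.6, -0.9]
finger_gap: 0.0686
```

```bash
python3 wl.py w28 panel0; python3 -c "
from h import *
c=cam('top');print(back(c,[[293,128],[334,135]],.07))
go(.62,.107,.15,.07-1.5708)"
```

```text
panel0 0.63 [284.0, 0.0, 345.6, 98.6] rect [0.646 0.112] [79. 52.] 0.06 fit [0.6679 0.1126 0.0647] iou 0.98
t43.98 tcp [0.5454 0.0991 0.1711] jawyaw -1.565 down [-0.122  0.059 -0.991] q6 1.63 gap 0.0679 F [ 0.1 -0.2 -0.1]
  TURN 0.000 pi (0.0 rows)  then SHIFT units x 0.0000 y 0.0000 z 0.0000 (0.0 rows)
tcp px [[323.13402154 248.19031635]]
[[ 0.7871508   0.11953277  0.07      ]
 [ 0.77621892 -0.01226272  0.07      ]]
t43.98 tcp [0.5454 0.0991 0.1711] jawyaw -1.565 down [-0.122  0.059 -0.991] q6 1.63 gap 0.0679 F [ 0.1 -0.2 -0.1]
  TURN -0.020 pi (0.5 rows)  then SHIFT units x 0.0611 y -0.0063 z -0.3848 (1.9 rows)
```

View pics/w28.png

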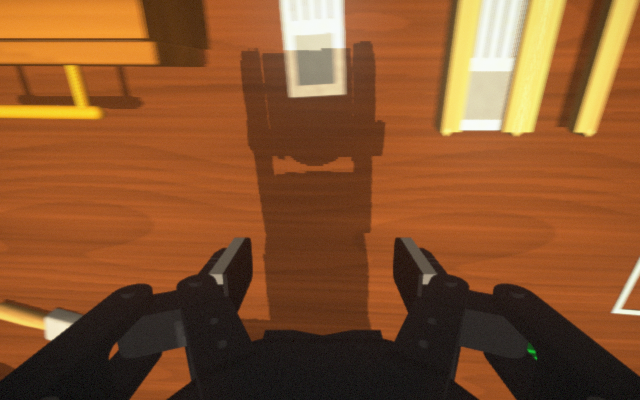

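```bash
python3 -c "
from h import *
go(.666,.111,.08,.066-1.5708)"
```

```text
t43.98 tcp [0.5454 0.0991 0.1711] jawyaw -1.565 down [-0.122  0.059 -0.991] q6 1.63 gap 0.0679 F [ 0.1 -0.2 -0.1]
  TURN -0.019 pi (0.5 rows)  then SHIFT units x 0.3810 y 0.0110 z -0.6553 (3.6 rows)
```

>>> drive_tool(
  steps=[
    [[0.8, 0, 0, 0, -0.019], [0.8, 0.04, 0, -0.07, 0], [0.8, 0.08, 0, -0.14, 0], [0.8, 0.08, 0, -0.14, 0], [0.8, 0.08, 0, -0.13, 0], [0.8, 0.06, 0, -0.1, 0], [0.8, 0.03, 0, -0.05, 0], [0.8, 0, 0, 0, 0]],
  ],
  grip_force=30,
)

```text
time: 44.65
tcp_pos: [0.6686, 0.112, 0.0794]
eef_rot: [2.078, 0.153, -2.337]
ft_force: [-0.1, -0.4, -0.1]
finger_gap: 0.0684
```

```bash
python3 -c "
from h import *
go(.666,.111,.006,.066-1.5708)"; python3 wl.py w29 panel0
```

```text
t44.65 tcp [0.6686 0.112  0.0794] jawyaw -1.498 down [-0.119  0.057 -0.991] q6 1.56 gap 0.0684 F [-0.1 -0.4 -0.1]
  TURN 0.002 pi (0.1 rows)  then SHIFT units x 0.3650 y 0.0280 z -0.0290 (1.8 rows)
panel0 0.94 [290.9, 111.5, 367.1, 273.2] rect [0.666 0.113] [125.  52.] 0.06 fit [0.6679 0.1125 0.0584] iou 0.97
panel0 0.66 [505.9, 183.6, 590.9, 300.1] rect [ 0.646 -0.047] [97. 35.] 0.01 fit [ 0.6699 -0.0542 -0.3618] iou 0.50
t44.75 tcp [0.6671 0.1119 0.0807] jawyaw -1.498 down [-0.12   0.057 -0.991] q6 1.56 gap 0.0682 F [-0.1 -0.4 -0.1]
  TURN 0.000 pi (0.0 rows)  then SHIFT units x 0.0000 y 0.0000 z 0.0000 (0.0 rows)
tcp px [[323.2148486  248.18562221]]
```

View pics/w29.png

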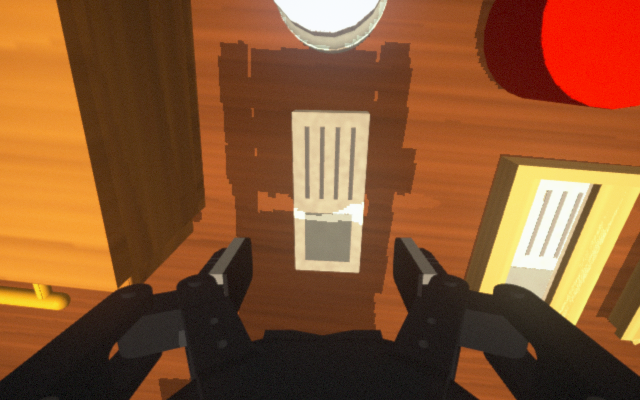

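>>> drive_tool(
  steps=[
    [[0.8, 0.08, 0.006, -0.01, 0.003], [0.8, 0.12, 0.006, -0.01, 0], [0.8, 0.09, 0.006, -0.01, 0], [0.8, 0.05, 0, 0, 0], [0.8, 0.02, 0, 0, 0], [0.8, 0, 0, 0, 0]],
  ],
)

```text
time: 45.25
tcp_pos: [0.6631, 0.1115, 0.0089]
eef_rot: [2.087, 0.14, -2.341]
ft_force: [-0.0, 0.2, 0.5]
finger_gap: 0.0687
```

```bash
python3 -c "
from h import *
go(.666,.112,.005,.06-1.5708)"
```

```text
t45.25 tcp [0.6631 0.1115 0.0089] jawyaw -1.509 down [-0.116  0.058 -0.992] q6 1.56 gap 0.0687 F [-0.   0.2  0.5]
  TURN 0.000 pi (0.0 rows)  then SHIFT units x 0.0177 y -0.0005 z -0.0168 (0.1 rows)
```

>>> drive_tool(
  steps=[
    [[0.8, 0.02, 0, -0.01, 0], [0.8, 0.01, 0, 0, 0], [0.4, 0, 0, 0, 0], [0.4, 0, 0, 0, 0], [0.4, 0, 0, 0, 0], [0.4, 0, 0, 0, 0], [0.4, 0, 0, 0, 0]],
  ],
)

```text
time: 45.83
tcp_pos: [0.6667, 0.1123, 0.0066]
eef_rot: [2.094, 0.141, -2.335]
ft_force: [-0.8, -0.3, -1.4]
finger_gap: 0.0491
```

>>> drive_tool(
  steps=[
    [[0.4, -0.05, 0, 0.01, 0], [0.4, -0.1, 0, 0.01, 0], [0.4, -0.12, 0, 0.01, 0], [0.4, -0.12, 0, 0.01, 0], [0.4, -0.08, 0, 0.01, 0.014], [0.4, -0.02, 0, 0, 0]],
  ],
  grip_force=50,
)

```text
time: 46.33
tcp_pos: [0.6653, 0.1053, 0.1092]
eef_rot: [-2.071, -0.086, 2.325]
ft_force: [0.8, 0.6, -0.5]
finger_gap: 0.0479
```

```bash
python3 -c "
from h import *
go(.507,-.0995,.09,.008-1.5708)
shot('wrist','w30')"
```

```text
t46.33 tcp [0.6653 0.1053 0.1092] jawyaw -1.554 down [-0.116  0.057 -0.992] q6 1.62 gap 0.0479 F [ 0.8  0.6 -0.5]
  TURN 0.003 pi (0.1 rows)  then SHIFT units x 0.1280 y 1.0216 z 0.7903 (6.2 rows)
```

View pics/w30.png

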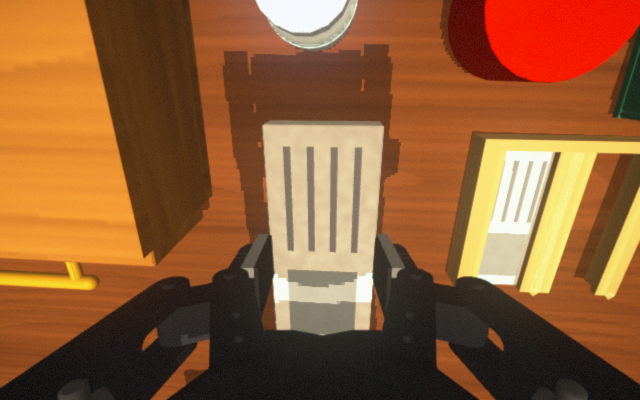

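>>> drive_tool(
  steps=[
    [[0.4, 0.01, 0.05, 0.06, 0.003], [0.4, 0.01, 0.1, 0.1, 0], [0.4, 0.01, 0.14, 0.12, 0], [0.4, 0.01, 0.15, 0.12, 0], [0.4, 0.01, 0.15, 0.12, 0], [0.4, 0.01, 0.14, 0.1, 0], [0.4, 0.01, 0.11, 0.06, 0], [0.4, 0, 0.07, 0.03, 0], [0.4, 0, 0.03, 0.01, 0], [0.4, 0, 0, 0, 0]],
  ],
)

```text
time: 47.22
tcp_pos: [0.514, -0.0886, 0.0945]
eef_rot: [-2.07, -0.1, 2.33]
ft_force: [0.1, 0.8, -1.1]
finger_gap: 0.0478
```

```bash
python3 -c "
from h import *
go(.507,-.0995,.03,.008-1.5708)
shot('wrist','w31')"
```

```text
t47.22 tcp [ 0.514  -0.0886  0.0945] jawyaw -1.545 down [-0.119  0.06  -0.991] q6 1.30 gap 0.0478 F [ 0.1  0.8 -1.1]
  TURN 0.006 pi (0.1 rows)  then SHIFT units x 0.3207 y 0.0738 z -0.0024 (1.6 rows)
```

View pics/w31.png

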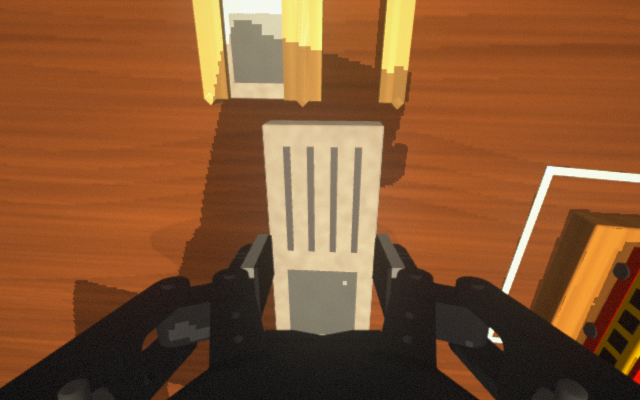

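>>> drive_tool(
  steps=[
    [[0.4, 0.06, 0.02, 0, 0.006], [0.4, 0.1, 0.025, 0, 0], [0.4, 0.1, 0.02, 0, 0], [0.4, 0.05, 0.01, 0, 0], [0.4, 0.01, 0, 0, 0], [0.4, 0, 0, 0, 0]],
  ],
)

```text
time: 47.77
tcp_pos: [0.5109, -0.0954, 0.0249]
eef_rot: [-2.067, -0.08, 2.32]
ft_force: [0.7, 0.9, -1.2]
finger_gap: 0.0481
```

```bash
python3 -c "
from h import *
go(.507,-.0995,.009,.008-1.5708)"
```

```text
t47.77 tcp [ 0.5109 -0.0954  0.0249] jawyaw -1.561 down [-0.115  0.059 -0.992] q6 1.30 gap 0.0481 F [ 0.7  0.9 -1.2]
  TURN 0.000 pi (0.0 rows)  then SHIFT units x 0.0799 y 0.0249 z 0.0103 (0.4 rows)
```

>>> drive_tool(
  steps=[
    [[0.4, 0.02, 0.012, 0.005, 0], [0.4, 0.03, 0.01, 0.005, 0], [0.4, 0.015, 0, 0, 0], [0.4, 0, 0, 0, 0]],
  ],
)

```text
time: 48.1
tcp_pos: [0.5089, -0.0984, 0.012]
eef_rot: [-2.071, -0.081, 2.319]
ft_force: [0.8, -0.2, -0.6]
finger_gap: 0.0481
```

```bash
python3 -c "
from h import *
go(.507,-.0995,.009,.008-1.5708)
shot('wrist','w32')"
```

```text
t48.10 tcp [ 0.5089 -0.0984  0.012 ] jawyaw -1.560 down [-0.113  0.059 -0.992] q6 1.29 gap 0.0481 F [ 0.8 -0.2 -0.6]
  TURN 0.001 pi (0.0 rows)  then SHIFT units x 0.0156 y 0.0061 z 0.0080 (0.1 rows)
```

View pics/w32.png

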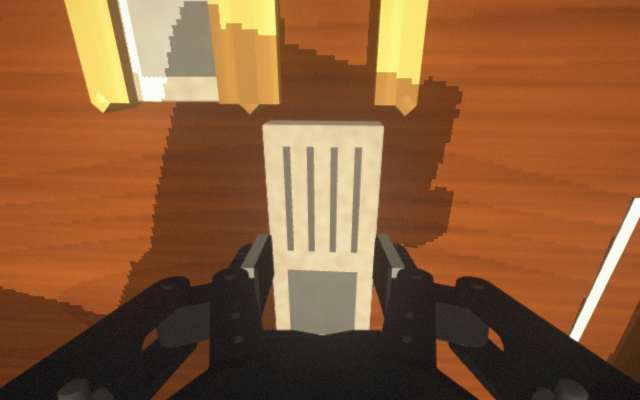

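>>> drive_tool(
  steps=[
    [[0.4, 0.012, 0.006, 0, 0], [0.4, 0, 0, 0, 0], [0.75, 0, 0, 0, 0], [0.75, 0, 0, 0, 0], [0.75, 0, 0, 0, 0], [0.75, 0, 0, 0.05, 0], [0.75, -0.005, 0, 0.1, 0], [0.75, -0.005, 0, 0.13, 0], [0.75, -0.005, 0, 0.1, 0], [0.35, 0, 0, 0.05, 0]],
  ],
)

```text
time: 48.98
tcp_pos: [0.4227, -0.1018, 0.0241]
eef_rot: [-2.08, -0.081, 2.313]
ft_force: [-0.5, -0.7, 0.7]
finger_gap: 0.0536
```

>>> drive_tool(
  steps=[
    [[0.35, 0, 0, 0, 0], [0.35, 0, 0, 0, 0]],
  ],
)

```text
time: 49.15
tcp_pos: [0.4199, -0.1015, 0.0247]
eef_rot: [-2.078, -0.08, 2.314]
ft_force: [-0.3, 0.2, 1.0]
finger_gap: 0.0305
```

```bash
python3 wl.py w33 panel0; python3 -c "
from h import *
go(.568,-.0995,.006,.008-1.5708)"
```

```text
panel0 0.77 [264.0, 1.5, 381.7, 180.6] rect [ 0.491 -0.1  ] [81. 53.] 0.01 fit [ 0.5129 -0.0997  0.0107] iou 0.98
t49.25 tcp [ 0.4207 -0.1016  0.0245] jawyaw -1.559 down [-0.107  0.057 -0.993] q6 1.24 gap 0.0299 F [-0.3  0.7  0.4]
  TURN 0.000 pi (0.0 rows)  then SHIFT units x 0.0000 y 0.0000 z 0.0000 (0.0 rows)
tcp px [[323.11458613 248.19079121]]
t49.25 tcp [ 0.4207 -0.1016  0.0245] jawyaw -1.559 down [-0.107  0.057 -0.993] q6 1.24 gap 0.0299 F [-0.3  0.7  0.4]
  TURN 0.001 pi (0.0 rows)  then SHIFT units x 0.0135 y 0.0008 z -0.7420 (3.6 rows)
```

View pics/w33.png

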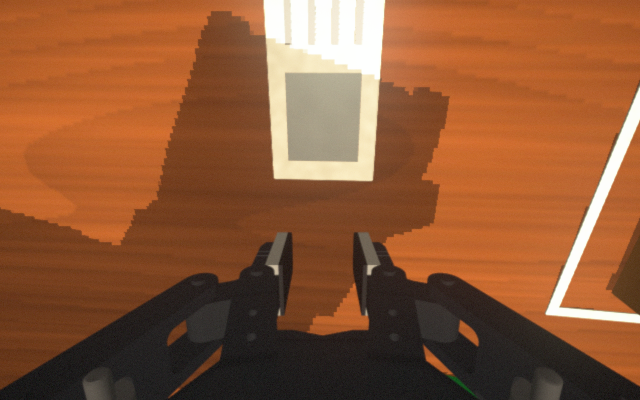

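>>> drive_tool(
  steps=[
    [[0.35, 0.03, -0.002, -0.02, 0], [0.35, 0.035, -0.002, -0.03, 0], [0.35, 0.01, 0, -0.03, 0], [0.35, -0.003, 0, -0.04, 0], [0.35, -0.004, 0, -0.04, 0], [0.35, -0.004, 0, -0.04, 0]],
  ],
)

```text
time: 49.75
tcp_pos: [0.4644, -0.099, 0.0045]
eef_rot: [-2.078, -0.082, 2.315]
ft_force: [-2.0, -0.8, 1.6]
finger_gap: 0.0298
```

```bash
python3 -c "
from h import *
go(.568,-.0995,.006,.008-1.5708)
shot('wrist','w34')"
```

```text
t49.75 tcp [ 0.4644 -0.099   0.0045] jawyaw -1.558 down [-0.108  0.057 -0.992] q6 1.26 gap 0.0298 F [-2.  -0.8  1.6]
  TURN 0.001 pi (0.0 rows)  then SHIFT units x -0.0636 y 0.0063 z -0.5143 (2.5 rows)
```

View pics/w34.png

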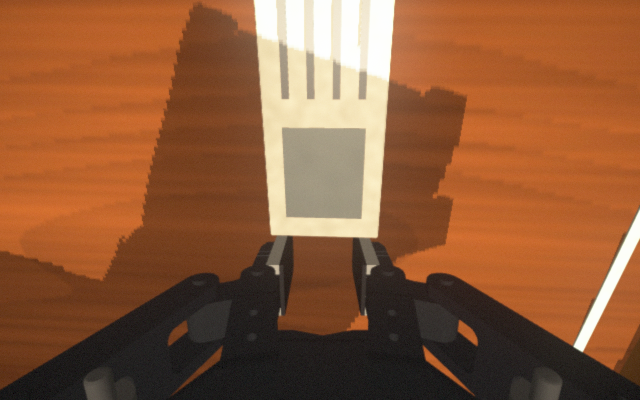

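>>> drive_tool(
  steps=[
    [[0.35, -0.01, 0, -0.03, 0.001], [0.35, -0.006, 0, -0.04, 0], [0.35, -0.005, 0.001, -0.04, 0], [0.35, -0.005, 0.001, -0.04, 0]],
  ],
)

```text
time: 50.13
tcp_pos: [0.5, -0.0993, 0.007]
eef_rot: [-2.08, -0.077, 2.31]
ft_force: [-0.6, 0.4, 0.2]
finger_gap: 0.0298
```

```bash
python3 -c "
from h import *
go(.568,-.0995,.006,.008-1.5708)
shot('wrist','w35')"
```

```text
t50.13 tcp [ 0.5    -0.0993  0.007 ] jawyaw -1.561 down [-0.105  0.057 -0.993] q6 1.28 gap 0.0298 F [-0.6  0.4  0.2]
  TURN 0.001 pi (0.0 rows)  then SHIFT units x -0.0308 y 0.0038 z -0.3388 (1.6 rows)
```

View pics/w35.png

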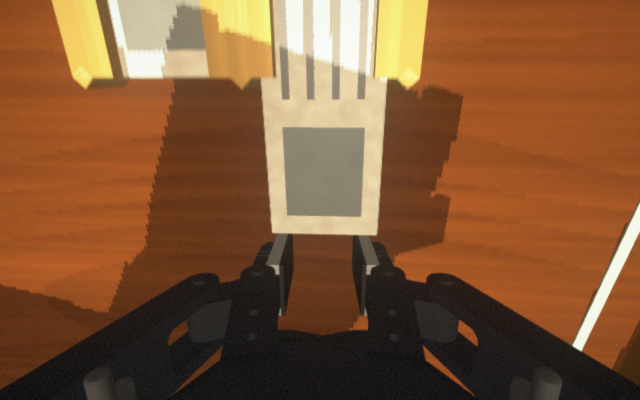

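In the channel. I'll push on, narrow the fingers, then drive it home.

>>> drive_tool(
  steps=[
    [[0.35, -0.005, 0.001, -0.04, 0], [0.35, -0.005, 0.001, -0.04, 0], [0.35, -0.005, 0, -0.04, 0], [0.12, -0.01, 0, 0.01, 0], [0.12, -0.005, 0, 0, 0], [0.12, 0, 0, 0, 0], [0.12, -0.005, 0, -0.04, 0], [0.12, -0.005, 0, -0.045, 0], [0.12, -0.004, 0, -0.04, 0], [0.12, -0.003, 0, -0.03, 0]],
  ],
)

```text
time: 51.02
tcp_pos: [0.5601, -0.0997, 0.0119]
eef_rot: [-2.082, -0.076, 2.309]
ft_force: [-0.1, 0.1, -0.5]
finger_gap: 0.0103
```

```bash
python3 -c "
from h import *
go(.568,-.0995,.008,.008-1.5708)"
```

```text
t51.02 tcp [ 0.5601 -0.0997  0.0119] jawyaw -1.561 down [-0.103  0.056 -0.993] q6 1.31 gap 0.0103 F [-0.1  0.1 -0.5]
  TURN 0.000 pi (0.0 rows)  then SHIFT units x 0.0153 y 0.0002 z -0.0412 (0.2 rows)
```

>>> drive_tool(
  steps=[
    [[0.12, 0.012, 0, 0.01, 0], [0.12, 0.008, 0, 0, 0], [0.12, -0.003, 0, -0.03, 0], [0.12, -0.003, 0, -0.03, 0], [0.12, -0.002, 0, -0.02, 0], [0.12, 0, 0, -0.02, 0]],
  ],
)

```text
time: 51.52
tcp_pos: [0.5685, -0.0987, 0.0065]
eef_rot: [-2.052, -0.082, 2.335]
ft_force: [-13.6, -2.5, 12.6]
finger_gap: 0.0108
```

```bash
python3 -c "
from h import *
go(.568,-.0995,.008,.008-1.5708)
shot('wrist','w36')"
```

```text
t51.52 tcp [ 0.5685 -0.0987  0.0065] jawyaw -1.560 down [-0.129  0.059 -0.99 ] q6 1.32 gap 0.0108 F [-13.6  -2.5  12.6]
  TURN 0.001 pi (0.0 rows)  then SHIFT units x -0.0073 y 0.0036 z 0.0033 (0.0 rows)
```

View pics/w36.png

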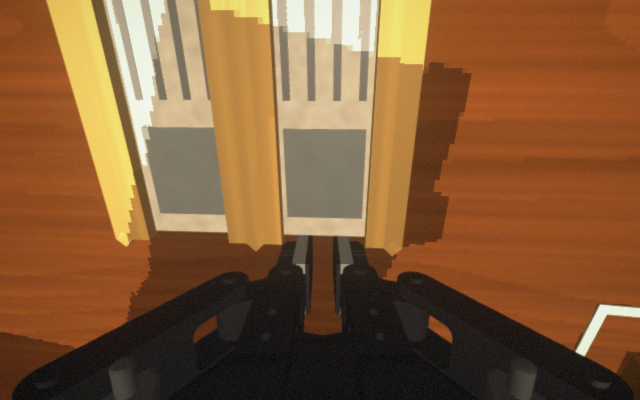

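>>> drive_tool(
  steps=[
    [[0.12, -0.01, 0, 0.06, 0], [0.12, -0.06, 0, 0.12, 0], [0.12, -0.14, 0, 0.12, 0], [0.5, -0.18, 0, 0.1, 0], [0.5, -0.18, 0, 0.05, 0], [0.5, -0.1, 0, 0, 0], [0.5, -0.1, -0.08, 0.05, 0], [0.5, 0, 0, 0, 0]],
  ],
)

```text
time: 52.23
tcp_pos: [0.4853, -0.0937, 0.1775]
eef_rot: [-2.042, -0.082, 2.34]
ft_force: [1.2, 0.6, -0.7]
finger_gap: 0.0428
```

```bash
python3 - <<'E'
from h import *
c,im=shot('wrist','w37')
import pickle; pickle.dump(c,open('c37.pkl','wb'))
go()
E
python3 look.py | egrep 'panel|tram|car |runners'; python3 -c "
from h import *
shot('top','t37')"
```

```text
t52.28 tcp [ 0.4857 -0.0944  0.1761] jawyaw -1.562 down [-0.136  0.06  -0.989] q6 1.31 gap 0.0427 F [ 1.6 -1.   0.7]
  TURN 0.000 pi (0.0 rows)  then SHIFT units x 0.0000 y 0.0000 z 0.0000 (0.0 rows)
panel0 0.71 [332.7, 165.7, 348.4, 202.0] rect [ 0.638 -0.041] [123.  39.] 0.01 fit [ 0.6384 -0.0398  0.0832] iou 0.72
tram 0.80 [409.0, 228.7, 441.3, 273.4] rect [ 0.44  -0.323] [125.  96.] -0.01 fit [ 0.4401 -0.3232 -0.037 ] iou 0.89
runners 0.86 [465.0, 173.3, 482.8, 204.6] rect [ 0.659 -0.474] [101.  45.] -0.29 fit [ 0.6582 -0.4728 -0.3866] iou 0.74
runners 0.74 [433.4, 145.8, 464.7, 168.3] rect [ 0.761 -0.391] [100.  41.] -1.05 fit [ 0.7576 -0.3876 -0.97  ] iou 0.72
```

View pics/w37.png

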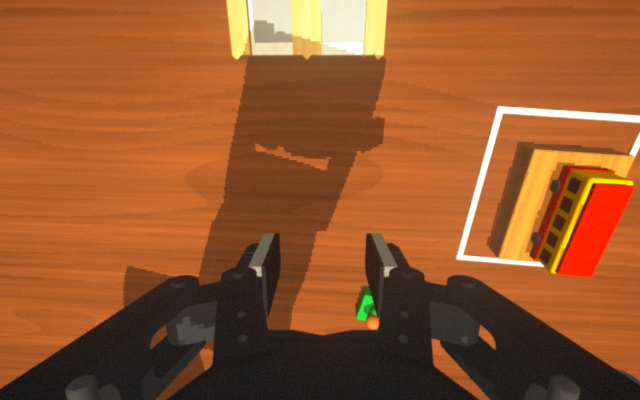

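View pics/t37.png

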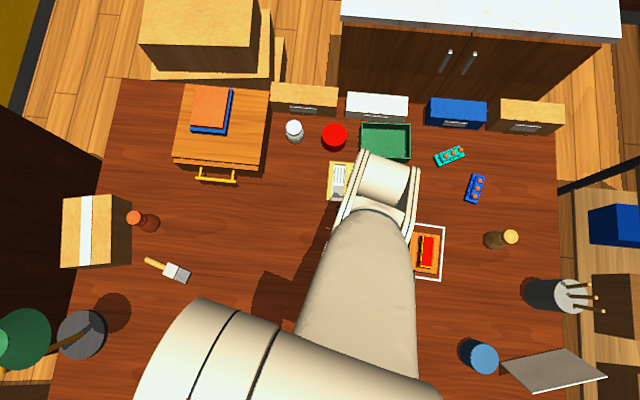

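>>> drive_tool(
  steps=[
    [[0.5, 0, 0, -0.08, 0], [0.5, -0.01, 0, -0.12, 0], [0.5, -0.01, 0, -0.12, 0], [0.5, -0.01, 0, -0.08, 0], [0.5, 0, 0, -0.04, 0], [0.5, 0, 0, 0, 0], [0.5, 0, 0, 0, 0]],
  ],
)

```text
time: 53.47
tcp_pos: [0.5735, -0.0931, 0.165]
eef_rot: [-2.03, -0.083, 2.349]
ft_force: [0.1, -0.8, -0.1]
finger_gap: 0.0428
```

```bash
python3 - <<'E'
from h import *
c,im=shot('wrist','w38')
import pickle; pickle.dump(c,open('c38.pkl','wb'))
cv2.imwrite('pics/c38.png',cv2.resize(im[0:200,200:440,::-1],None,fx=3.3,fy=3,interpolation=cv2.INTER_CUBIC))
go()
t,im=shot('top','t38',(150,80,350,280),3)
h=back(t,[[150+a/3-.33,80+b/3-.33] for a,b in [(137,295),(253,303)]],.065);print('handle',h)
E
```

```text
t53.52 tcp [ 0.5731 -0.0931  0.1649] jawyaw -1.563 down [-0.145  0.062 -0.987] q6 1.34 gap 0.0427 F [-0.   0.7  0.7]
  TURN 0.000 pi (0.0 rows)  then SHIFT units x 0.0000 y 0.0000 z 0.0000 (0.0 rows)
handle [[0.59514963 0.40282084 0.065     ]
 [0.59837402 0.28215237 0.065     ]]
```

View pics/c38.png

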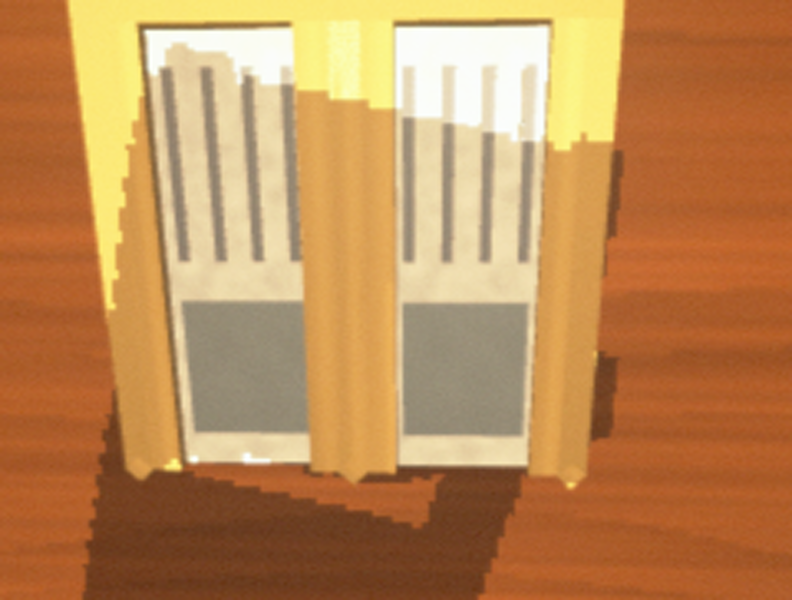

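View pics/t38.png

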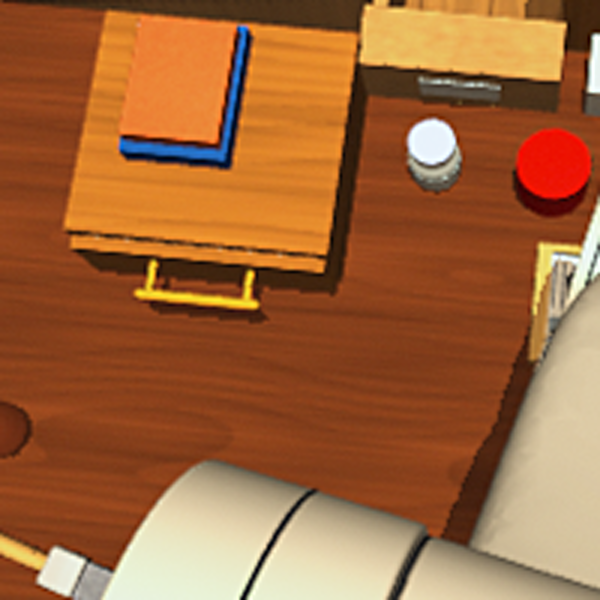

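```bash
python3 - <<'E'
import cv2
im=cv2.imread('pics/w28.png')[20:130,0:220]; cv2.imwrite('pics/c28.png',cv2.resize(im,None,fx=3.5,fy=3.5,interpolation=cv2.INTER_CUBIC))
from h import *
c,im=shot('scene','s38',(340,140,500,280),5)
E
```

```text
(no output)
```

View pics/c28.png

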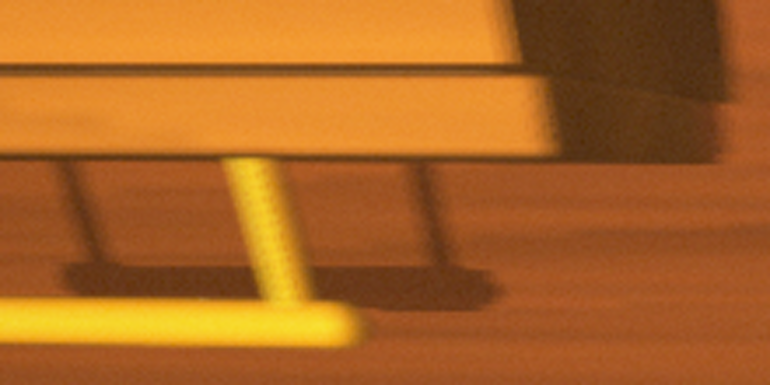

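View pics/s38.png

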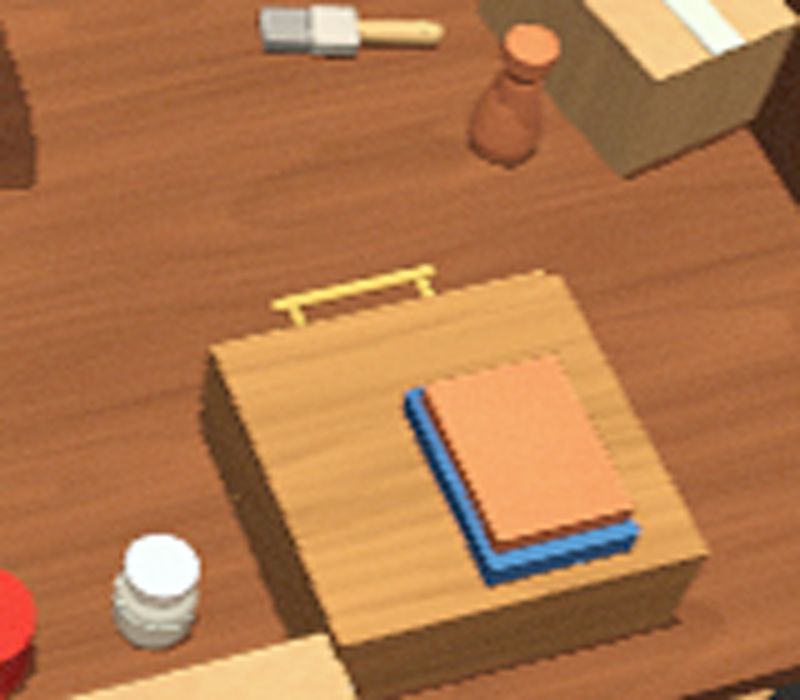

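```bash
python3 -c "
from bench import robot
print(robot.sign_off())"
```

```text
the job is handed in; nothing more can be done
None
```

I handed the job in at about 53.5 s. My last checks put the toys, tram, panels and drawer within the stated limits. The sign-off gives no verdict.

- **Toys and drawer:** I put the car, the brown runners and the cannon side by side in the drawer. They were seen there before I pushed it shut by the handle. The push ended on a stop at about 19 N. The handle had moved about 161 mm, and only a hairline gap shows at the cabinet front.
- **Tram:** It was knocked about 30 mm aside before I reached it, so I measured it again. I then pushed it at its base with two fingers, without lifting it. The last fit puts it about 7 mm off the outline's centre in x and 5–6 mm in y, with its angle within about 0.01 rad.
- **Panels:** Both are in the tray, one in each channel. Each stopped against about 14–15 N, and in the last close picture their rear ends are flush with the mouth.
- **Bystanders and look-alikes:** I touched none of them. By eye they look unmoved; I did not measure the bystanders again at the end.

**Disagreements and faults:**
- The fingertips once pressed on the table with about 46 N while lining up to push the first panel. I raised them at once. The 40 N limit is stated for the arm and gripper body, so I don't think this counts, but I can't confirm that.
- The tool's tilt drifted to about 9° by the end because orientation errors built up over the moves, so I pushed the panels in from behind instead of sliding them in while gripped.
- In the last top view the network found only one panel, because the arm hid the other. I checked both panels in the wrist picture instead.

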